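Straighten the boot spikes

TASK

Find every pointed boot spike in the white tilt-out bin and lay them all flat, next to one another, on the bed of the press. Then swing the press's sprung lever right down to its stop and let it come all the way up again, and move all the spikes from the press into the steel tray. Everything else, including the blunt bar in the bin, stays in the bin or on the bench as it is.

Things in the scene. Friction and masses are not known exactly. Their poses are not given: they have to be found in the camera images.
- spike1: dark grey steel boot spike: square shank 16 x 16 mm, 40 mm long, with a 24 mm round point (14 mm wide where it starts) on one end, 64 mm overall, about 90 g. Origin: centre of the shank (8 mm above what it lies on, point end at +44 mm, blunt end at -20 mm along its x). It lies on any of its four sides. Starts in the bin; may be absent
- spike2: dark grey steel boot spike: square shank 16 x 16 mm, 40 mm long, with a 24 mm round point (14 mm wide where it starts) on one end, 64 mm overall, about 90 g. Origin: centre of the shank (8 mm above what it lies on, point end at +44 mm, blunt end at -20 mm along its x). It lies on any of its four sides. Starts in the bin; may be absent
- spike3: dark grey steel boot spike: square shank 16 x 16 mm, 40 mm long, with a 24 mm round point (14 mm wide where it starts) on one end, 64 mm overall, about 90 g. Origin: centre of the shank (8 mm above what it lies on, point end at +44 mm, blunt end at -20 mm along its x). It lies on any of its four sides. Starts in the bin; may be absent
- spike4: dark grey steel boot spike: square shank 16 x 16 mm, 40 mm long, with a 24 mm round point (14 mm wide where it starts) on one end, 64 mm overall, about 90 g. Origin: centre of the shank (8 mm above what it lies on, point end at +44 mm, blunt end at -20 mm along its x). It lies on any of its four sides. Starts in the bin; may be absent
- press: grey straightening press, fixed: base 200 x 236 mm, 25 mm high, its top the flat bed; kerbs 6 mm high along the bed's front (x = -66 mm) and sides (y = +-114 mm). Origin: on the bench under the middle of the bed; x points from the front to the hinge at the rear, y across
- bed (a point): middle of the press bed's flat top, axes as the press. The shut platen covers 45 mm either way in x and 100 mm in y and leaves 18 mm, so spikes lie flat in one layer, each spike's origin within 30 mm of here in x and 105 mm in y
- lever (a joint): the press's sprung lever with the platen: 0 rad = up (open, leaning 5 degrees rearward of vertical), 1.658 rad = down at its stop (level). The spring lifts it again; about 3 N at the bar
- lever_bar (a point): middle of the black round cross bar at the lever's free end: 14 mm thick, 170 mm long along the press's y, 195 mm from the hinge. 50 mm of free space between it and the platen; straddle it from above
- lever_hinge (a point): point on the lever's hinge axis (axis along the press's y), 100 mm behind the bed's middle, 55 mm above the bench
- tray: loose shallow stainless tray, 210 x 120 mm, 20 mm high, walls and floor 3 mm. Origin: centre of its underside; x along its length
- bin: white plastic tilt-out bin, fixed on the bench, inside 210 (x) x 290 (y) mm, floor 5 mm and rim 50 mm above the bench, front wall leaning out. Origin: centre of its underside
- plain_bar: plain dark grey steel bar in the bin, 16 x 16 x 62 mm, blunt at both ends, no point: not a spike. Origin: its centre
- wedge: red silicone door wedge in the bin, 80 x 32 x 24 mm. Origin: under its middle
- paperweight: glass marble paperweight with a flat foot in the bin, 40 mm wide, 36 mm high. Origin: under its middle
- headlamp: blue plastic headlamp with a small toggle switch on top, in the bin, 50 x 34 x 30 mm. Origin: under its middle
- wax_tin: low round tin, 68 mm wide, 30 mm high, on the bench behind the tray. Origin: under its middle
- mug: white mug, 80 mm wide, 90 mm high, on the bench behind the tray. Origin: under its middle
There are look-alikes about, which are no part of the job. Of the things like the tray, leave any that is blue or red; of the rest the larger one is meant.

How it is judged:
By the outcome, as a careful person would: the job done as asked, in the order asked, and still so for the second after the job is handed in, with the robot touching nothing.
Of spike1, spike2, spike3, spike4 only 3 to 4 are there at a start; the rules pass over those that are not, and their reading is None.
At some moment in a run one of tray may be knocked a few centimetres aside while the robot is not near it.
Once in a run the grip may slacken for a moment while it holds something.
It also fails if it takes over 210 s, if anything falls off the work surface, if the arm or the gripper's body presses on something with over 40 N, if the wrist force passes 120 N, or if a joint passes its speed limit or range.

ROBOT

A 6-joint arm with a two-finger parallel gripper is mounted at the origin on the work surface. World frame = base frame: x ahead of the robot, y to its left, z up, the work surface at z = 0. Lengths are in m, angles in degrees, forces in N, time in s.
With the tool pointing down it reaches from about 0.275 to 0.775 m from the base axis. Payload 14.6 kg.
Tool frame: the origin (TCP) lies between the finger pads; the fingertips stand 22 mm ahead of it and the grasp point (between the pads) lies 3 mm ahead of it; z points along the fingers, y is the line along which they close (so a half turn about z gives the same grasp; the last joint's range is limited). The gripper opens to 85 mm and grips with 20 to 120 N. Pads are 22 mm wide; open, the fingers measure 114 mm over their backs; the gripper's body (76 mm by 85 mm) begins 54 mm behind the grasp point. The pads swing forward as they close: fully open they stand 13 mm farther back than shut.
Start: joints at [-76.908, 15.075, -2.767, 72.158, 0, 81.102], TCP at [0.197, -0.487, 0.227] pointing down, gripper open.
Joint ranges: [-151.79, 151.79], [-50.71, 97.33], [-67.44, 78.34], [-121.81, 120.89], [-77.56, 73.72], [-180, 180]. Speed limits (degrees/s): [108.29, 108.29, 147.25, 159.86, 180, 180].

INTERFACE

Orientations are given as a 3x3 rotation matrix whose columns are the frame's x, y, z axes.
In Python, from bench import * gives the robot as it stands. The module is installed in compiled form; this text tells all that it offers.
- The arm moves only by the tool carry_out, never from a script. Its argument "increments" is a list of rows, each a list of 7 numbers: the shift along the tool's x, y, z in m, then the turn, a rotation vector about the tool's x, y, z in degrees, then the finger opening in m, from 0 to 0.0854. In form: [[tx, ty, tz, ax, ay, az, hand], ...]. A call has exactly 8 rows; each row shifts and turns the commanded pose from where the row before left it, along the tool's axes as they then stand; what a row does not reach is not made up. A row lasts 1/8 s, in which the tool goes at most 62.5 mm and 10.7 degrees, less where a joint would pass 70% of its speed; a pose out of reach is approached as far as the arm can. A call is refused whole if a number of a shift passes 0.0625 or a number of a turn 10.7, either way. A call with a gripper value outside its range is refused whole. The fingers move at their own pace and stop on an object; "grip_force" is the grip in N (left out, the last holds). Time passes only in rows, so rows that do not move let the fingers close, or fill a call up. It gives the time, the measured TCP pose, the force, the opening and the grip force at its end, in the units of the state.
- observe(): the state, without advancing time (a new reading comes with each control period).
- read_camera(name): name is "side" or "top" or "wrist"; returns a dict with "frame" (480x640x3 uint8, blue, green, red), "z_map" (480x640 float32, m along the optical axis (not along the pixel's ray), 0 where there is no reading), "camera_matrix" (3x3 intrinsics, pixels), "pose" (4x4, takes a point from camera to world coordinates). Camera axes: x right, y down, z forward; pixel columns grow to the right and rows downward; lengths in m; the calibration is good to about 2 mm. A picture is of the moment at which its call begins.
- close_job(): hands the job in; it is judged then, once.
The state is a dict: "clock": time; "joint_positions": joint angles; "dq": joint speeds; "effort": joint torques, N m; "eef_pos": TCP position; "tcp_rot": TCP orientation; "ft_force": force on the tool from outside, world axes, zero at the start; "torque": the same for the moment, N m; "gripper_width": opening from 0.0 (shut) to 1.0 (fully open); "grasp_force": force on a finger pad.
Only numpy, scipy, OpenCV 4.12 (cv2) and the standard library are available. Lean on these libraries where they do the work, as an engineer would, in place of code of your own. Each camera call takes 0.05 s, during which the arm holds its last target. There are 200 camera calls.

## Working session

There is one attempt and no reset: what is moved stays moved. The work goes in short steps, Python scripts to look and compute and a tool call to move; the robot and the scene stay as the last step left them, time stands still between calls to the robot, and variables do not carry over. Pictures are saved under pics/ and viewed, at most 14 in all, crops included, and the job is handed in when it is done.

Besides the shell and the picture viewer there is one more tool, called as name(argument=value, ...), one argument or row to a line, values as JSON. carry_out: Moves the arm, as the interface text tells. Its arguments: {"type":"object","properties":{"increments":{"type":"array"},"grip_force":{"type":"number"}},"required":["increments"]}

```bash
mkdir -p pics; cat > h.py <<'E'
from bench import *
import numpy as np, cv2
def cap(n):
    d=read_camera(n); np.savez('%s.npz'%n,**d); return d
def load(n): return dict(np.load('%s.npz'%n))
def pts(d):
    K=d['camera_matrix'];z=d['z_map'];v,u=np.mgrid[0:480,0:640]
    p=np.stack([(u-K[0,2])/K[0,0]*z,(v-K[1,2])/K[1,1]*z,z],-1)
    return p@d['pose'][:3,:3].T+d['pose'][:3,3]
def ray(d,u,v,h):
    K=d['camera_matrix'];r=d['pose'][:3,:3]@np.array([(u-K[0,2])/K[0,0],(v-K[1,2])/K[1,1],1]);o=d['pose'][:3,3]
    return o+r*(h-o[2])/r[2]
E
python3 - <<'E'
from h import *
for n in ['top','side','wrist']:
    d=cap(n); cv2.imwrite('pics/%s0.png'%n,d['frame']); print(n,d['pose'].round(3).tolist(),d['camera_matrix'].round(1).tolist())
print(observe())
E
```

```text
top [[0.005, -0.989, 0.149, 0.318], [-1.0, -0.003, 0.013, 0.013], [-0.013, -0.149, -0.989, 1.315], [0.0, 0.0, 0.0, 1.0]] [[504.1, 0.0, 324.1], [0.0, 504.1, 231.5], [0.0, 0.0, 1.0]]
side [[0.96, -0.202, 0.195, 0.181], [-0.281, -0.724, 0.63, -0.907], [0.014, -0.66, -0.751, 1.248], [0.0, 0.0, 0.0, 1.0]] [[599.8, 0.0, 327.3], [0.0, 599.8, 221.5], [0.0, 0.0, 1.0]]
wrist [[0.375, -0.887, -0.269, 0.265], [-0.927, -0.359, -0.109, -0.459], [-0.0, 0.29, -0.957, 0.374], [0.0, 0.0, 0.0, 1.0]] [[350.4, 0.0, 320.5], [0.0, 350.4, 237.9], [0.0, 0.0, 1.0]]
{'clock': 0.15, 'joint_positions': array([-7.69093702e+01,  1.50923500e+01, -2.79391207e+00,  7.21596556e+01,
        4.33825477e-04,  8.11002838e+01]), 'dq': array([-0.11678165, -0.12023368,  0.10358563, -0.0958785 ,  0.0463291 ,
       -0.02776232]), 'effort': array([ 4.44425532e-04, -6.37825227e+01,  3.84648335e+01,  1.05622291e-02,
       -2.22128974e-04, -2.06819010e-05]), 'eef_pos': array([ 0.19652086, -0.48660296,  0.22684688]), 'tcp_rot': array([[ 9.27246973e-01,  3.74450291e-01, -1.74138922e-04],
       [ 3.74450308e-01, -9.27246652e-01,  7.82302442e-04],
       [ 1.31463645e-04, -7.90593945e-04, -9.99999679e-01]]), 'ft_force': array([ 0.33798216, -0.0659996 , -0.48694957]), 'torque': array([-0.03272345, -0.02240544,  0.00649171]), 'grasp_force': 0.0, 'gripper_width': 0.9994696406138831}
```

View pics/top0.png

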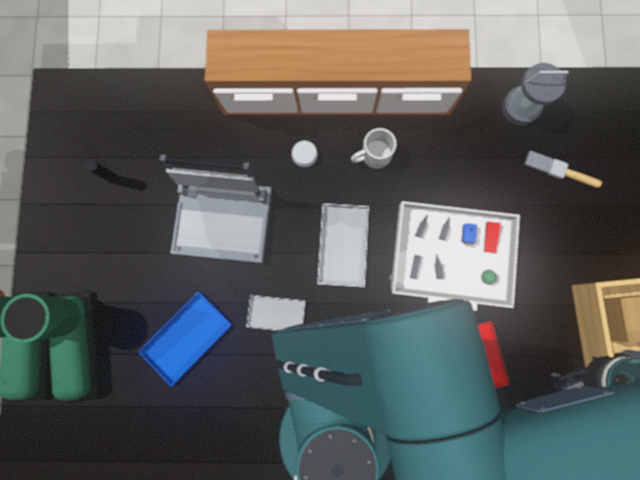

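View pics/side0.png

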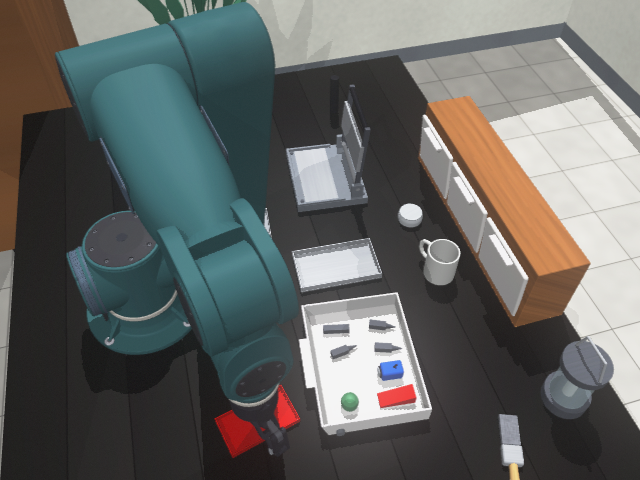

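The top picture shows the press near (220,222), the tray at (343,245) with a small decoy at (276,312), and the bin at (458,254). In the bin, pointed spikes are at (422,227), (446,229) and (439,266), and the blunt bar is at (416,266). I'll measure these next.

```bash
cat >> h.py <<'E'
def darks(d,zlo=0.012,zhi=0.03,h=0.021,box=None,amin=30,thr=110):
    """dark low-saturation blobs inside world box -> list (centroid shank, yaw of point, length, width, px)"""
    P=pts(d);f=d['frame'].astype(int);mx=f.max(2);mn=f.min(2)
    m=(mx<thr)&(mx-mn<40)
    x0,x1,y0,y1=box; Q=P
    m&=(Q[...,0]>x0)&(Q[...,0]<x1)&(Q[...,1]>y0)&(Q[...,1]<y1)&(Q[...,2]>-.01)&(Q[...,2]<.06)
    n,l,s,c=cv2.connectedComponentsWithStats(m.astype(np.uint8))
    out=[]
    for i in range(1,n):
        if s[i,4]<amin: continue
        v,u=np.nonzero(l==i); w=np.array([ray(d,a,b,h) for a,b in zip(u,v)])[:,:2]
        ct,_,(ww,hh),_,=0,0,(0,0),0
        r=cv2.minAreaRect(w.astype(np.float32)*1000)
        bp=cv2.boxPoints(r)/1000; e1=bp[1]-bp[0]; e2=bp[2]-bp[1]
        e=e1 if np.linalg.norm(e1)>np.linalg.norm(e2) else e2; e/=np.linalg.norm(e)
        # principal axis
        t=(w-w.mean(0))@e; mid=(t.max()+t.min())/2
        if t.mean()>mid if False else (0-mid)>0: e=-e   # mass lies toward blunt end
        t=(w-w.mean(0))@e; q=np.array([-e[1],e[0]]); sdev=(w-w.mean(0))@q
        L=t.max()-t.min()
        # refine axis: PCA
        ev,E=np.linalg.eigh(np.cov(w.T)); a=E[:,1]*np.sign(E[:,1]@e)
        t=(w-w.mean(0))@a
        blunt=w.mean(0)+a*t.min()
        wid=[np.ptp(((w-w.mean(0))@np.array([-a[1],a[0]]))[(t>=lo)&(t<hi)]) if ((t>=lo)&(t<hi)).any() else 0 for lo,hi in zip(np.linspace(t.min(),t.max()+1e-6,5)[:-1],np.linspace(t.min(),t.max()+1e-6,5)[1:])]
        zz=P[...,2][l==i]
        print('px',c[i].round(0),'area',s[i,4],'cen',w.mean(0).round(4),'shank',(blunt+a*.020).round(4),'yaw',round(np.degrees(np.arctan2(a[1],a[0])),1),'L %.3f'%np.ptp(t),'wid mm',(np.array(wid)*1000).round(0),'z med %.3f'%np.median(zz[zz>0]) if True else 0)
E
python3 - <<'E'
from h import *
d=load('top');P=pts(d)
for n,u,v in [('binTL',403,205),('binTR',518,212),('binBR',514,305),('binBL',393,297),('floor',455,250),('trayTL',322,205),('trayTR',368,206),('trayBR',366,286),('trayBL',318,284),('trayfloor',343,245),('bedfrontL',174,256),('bedfrontR',262,261),('bedmid',222,228),('kerbR',266,225),('barL',163,157),('barR',247,165),('bar',205,161),('platen',210,180)]:
    print(n,P[v,u].round(3))
darks(d,box=(.2,.5,-.55,-.1))
E
```

```text
binTL [ 0.579 -0.172  0.048]
binTR [ 0.57  -0.481  0.   ]
binBR [ 0.327 -0.459 -0.002]
binBL [ 0.346 -0.148  0.001]
floor [ 0.468 -0.311  0.004]
trayTL [0.588 0.036 0.002]
trayTR [ 0.582 -0.084  0.019]
trayBR [ 0.374 -0.079  0.002]
trayBL [0.379 0.045 0.004]
trayfloor [ 0.481 -0.019  0.001]
bedfrontL [0.45  0.424 0.001]
bedfrontR [0.436 0.19  0.018]
bedmid [0.521 0.295 0.025]
kerbR [0.53  0.181 0.023]
barL [0.643 0.381 0.252]
barR [0.625 0.196 0.253]
bar [0.633 0.287 0.254]
platen [0.612 0.295 0.171]
px [388. 279.] area 1670 cen [ 0.3926 -0.1334] shank [ 0.3342 -0.1471] yaw 13.2 L 0.189 wid mm [134.  53.  61.  63.] z med 0.002
px [525. 306.] area 5124 cen [ 0.3247 -0.4788] shank [ 0.2154 -0.4541] yaw -12.8 L 0.312 wid mm [202. 197.  97.  82.] z med 0.002
```

```bash
python3 - <<'E'
from h import *
d=load('top')
cv2.imwrite('pics/tpress.png',cv2.resize(d['frame'][130:330,130:400],None,fx=2.9,fy=2.9,interpolation=cv2.INTER_CUBIC))
E
```

```text
(no output)
```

View pics/tpress.png

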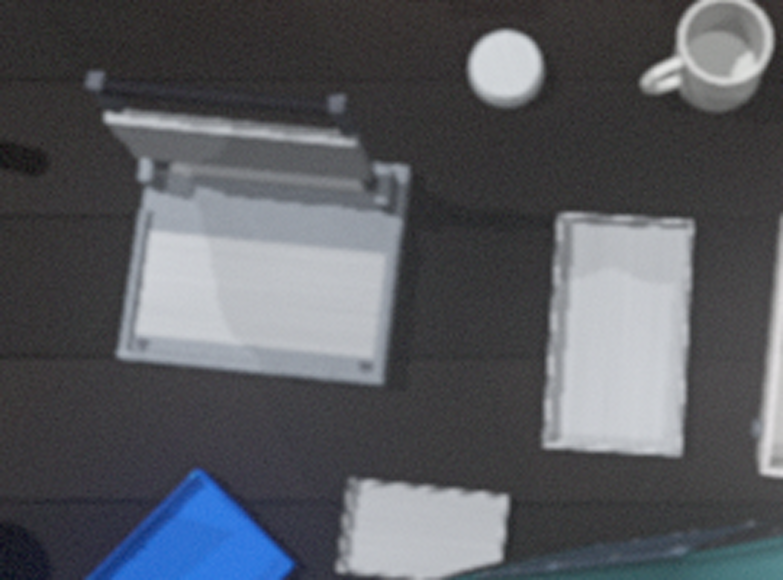

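The crop shows the press bed's bright plate at about (135–385, 230–355) with the raised lever behind it, and the tray at (545–692, 213–455). I'll turn the tool to a yaw of about 180° so the wrist camera stays clear of the lever, then look at the bin from close up.

carry_out(
  increments=[
    [0,0,0,0,0,-10,0.0854],
    [0,0,0,0,0,-10,0.0854],
    [0,0,0,0,0,-10,0.0854],
    [0,0,0,0,0,-10,0.0854],
    [0,0,0,0,0,-10,0.0854],
    [0,0,0,0,0,-10,0.0854],
    [0,0,0,0,0,-10,0.0854],
    [0,0,0,0,0,-10,0.0854],
  ],
  grip_force=40,
)

```text
clock: 1.15
eef_pos: [0.1966, -0.4867, 0.227]
tcp_rot: [[-0.213, 0.977, -0.0], [0.977, 0.213, 0.0], [0.0, -0.0, -1.0]]
ft_force: [0.6, -0.8, -0.3]
gripper_width: 1.0
grasp_force: 0.0
```

carry_out(
  increments=[
    [0,0,0,0,0,-10,0.0854],
    [0,0,0,0,0,-10,0.0854],
    [0,0,0,0,0,-10,0.0854],
    [0,0,0,0,0,-10,0.0854],
    [0,0,0,0,0,-10,0.0854],
    [0,0,0,0,0,-10,0.0854],
    [0,0,0,0,0,-10,0.0854],
    [0,0,0,0,0,-8,0.0854],
  ],
)

```text
clock: 2.15
eef_pos: [0.1966, -0.4867, 0.227]
tcp_rot: [[-1.0, -0.005, -0.0], [-0.005, 1.0, 0.0], [0.0, 0.0, -1.0]]
ft_force: [0.3, 0.1, -0.0]
gripper_width: 0.997
grasp_force: 0.0
```

carry_out(
  increments=[
    [-0.038,0.0235,0,0,0,0,0.0854],
    [-0.038,0.0235,0,0,0,0,0.0854],
    [-0.038,0.0235,0,0,0,0,0.0854],
    [-0.038,0.0235,0,0,0,0,0.0854],
    [-0.038,0.0235,0,0,0,0,0.0854],
    [-0.038,0.0235,0,0,0,0,0.0854],
    [-0.038,0.0235,0,0,0,0,0.0854],
    [0,0,0,0,0,0,0.0854],
  ],
)

```text
clock: 3.15
eef_pos: [0.4644, -0.3208, 0.2267]
tcp_rot: [[-1.0, -0.003, -0.0], [-0.003, 1.0, 0.001], [0.0, 0.001, -1.0]]
ft_force: [-0.2, -0.4, -0.3]
gripper_width: 0.999
grasp_force: 0.0
```

```bash
python3 - <<'E'
from h import *
d=cap('wrist'); cv2.imwrite('pics/w1.png',d['frame'])
print(observe()['eef_pos'], d['pose'].round(3)[:3,3])
darks(d,box=(.37,.56,-.44,-.17),amin=200)
E
```

```text
[ 0.46322558 -0.32158913  0.22676834] [ 0.391 -0.321  0.374]
px [377. 166.] area 467 cen [ 0.423 -0.264] shank [ 0.4151 -0.2651] yaw 8.0 L 0.060 wid mm [16. 16. 16.  8.] z med 0.021
px [437. 163.] area 852 cen [ 0.4203 -0.2057] shank [ 0.4139 -0.204 ] yaw -14.6 L 0.060 wid mm [19. 19. 19. 19.] z med 0.021
px [356. 255.] area 671 cen [ 0.5164 -0.2821] shank [ 0.5116 -0.2805] yaw -19.2 L 0.062 wid mm [18. 18. 17.  8.] z med 0.021
px [409. 262.] area 540 cen [ 0.5249 -0.2247] shank [ 0.5181 -0.2223] yaw -19.8 L 0.061 wid mm [21. 20. 20.  9.] z med 0.020
```

View pics/w1.png

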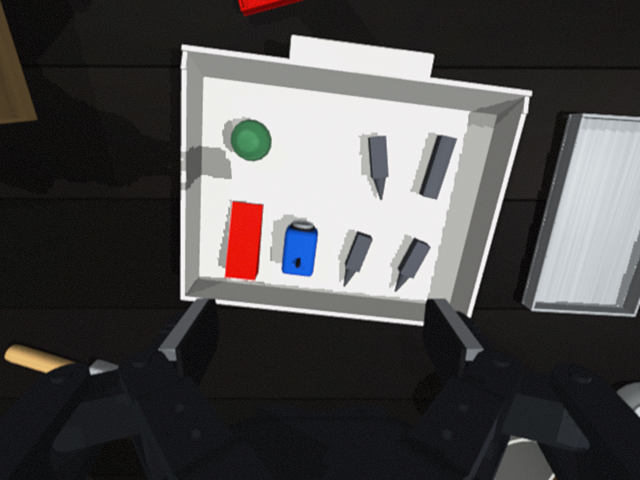

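The wrist picture shows three spikes, at (378,165), (357,258) and (411,263), and the blunt bar at (437,166). All three points face down in the image (+x). I'll refine their positions using only the top faces.

```bash
cat >> h.py <<'E'
def tops(d,box,zr=(.018,.026),thr=110,amin=80):
    P=pts(d);f=d['frame'].astype(int)
    m=(f.max(2)<thr)&(f.max(2)-f.min(2)<40)&(P[...,2]>zr[0])&(P[...,2]<zr[1])&(P[...,0]>box[0])&(P[...,0]<box[1])&(P[...,1]>box[2])&(P[...,1]<box[3])
    n,l,s,c=cv2.connectedComponentsWithStats(m.astype(np.uint8))
    for i in range(1,n):
        if s[i,4]<amin: continue
        w=P[l==i][:,:2]; (cx,cy),sz,a=cv2.minAreaRect((w*1000).astype(np.float32))
        E=np.linalg.eigh(np.cov(w.T))[1][:,1]; E*=np.sign(E[0])
        print('px',c[i].round(),'n',s[i,4],'rect c',round(cx,1),round(cy,1),np.round(sz,1),'ang',round(a,1),'pca yaw',round(np.degrees(np.arctan2(E[1],E[0])),1),'mean',w.mean(0).round(4))
E
python3 - <<'E'
from h import *
d=load('wrist'); tops(d,(.37,.56,-.44,-.17))
P=pts(d)
for n,u,v in [('wallFR rim',500,92),('rim TR',529,96),('rim rightlow',474,314),('rim bottom',330,312),('floor',330,120)]: print(n,P[v,u].round(3))
E
```

```text
px [378. 163.] n 342 rect c 421.2 -262.8 [52.5 15. ] ang 7.0 pca yaw 7.1 mean [ 0.4198 -0.2633]
px [439. 163.] n 663 rect c 424.2 -203.8 [15.1 59.3] ang 77.1 pca yaw -13.5 mean [ 0.4199 -0.2038]
px [357. 254.] n 537 rect c 519.1 -281.9 [15.3 51. ] ang 70.6 pca yaw -19.3 mean [ 0.5155 -0.2809]
px [411. 263.] n 351 rect c 527.7 -222.6 [15.6 54.7] ang 66.4 pca yaw -22.1 mean [ 0.526  -0.2225]
wallFR rim [ 0.357 -0.166  0.05 ]
rim TR [ 0.36  -0.14   0.048]
rim rightlow [ 0.597 -0.137  0.002]
rim bottom [ 0.568 -0.31   0.051]
floor [ 0.379 -0.311  0.007]
```

carry_out(
  increments=[
    [-0.0255,0.021,0,0,0,0,0.036],
    [-0.0255,0.021,0,0,0,0,0.036],
    [0,0,0,0,0,9.75,0.036],
    [0,0,0,0,0,9.75,0.036],
    [0,0,0.04,0,0,0,0.036],
    [0,0,0.04,0,0,0,0.036],
    [0,0,0.04,0,0,0,0.036],
    [0,0,0,0,0,0,0.036],
  ],
)

```text
clock: 4.2
eef_pos: [0.5115, -0.2801, 0.1052]
tcp_rot: [[-0.942, 0.335, -0.004], [0.335, 0.942, 0.003], [0.005, 0.001, -1.0]]
ft_force: [0.3, 0.2, 0.2]
gripper_width: 0.419
grasp_force: 0.0
```

```bash
cat >> h.py <<'E'
def go(x,y,z,yaw,show=True):
    """total move left in tool axes (after turn first, about tool z)"""
    s=observe();R=s['tcp_rot'];p=s['eef_pos']
    yw=np.degrees(np.arctan2(R[1,0],R[0,0])); dy=(yaw-yw+180)%360-180
    c,t=np.cos(np.radians(yaw)),np.sin(np.radians(yaw))
    R2=np.array([[c,t,0],[t,-c,0],[0,0,-1.]])
    dp=np.array([x,y,z])-p
    print('pos',p.round(4),'yaw %.1f'%yw,'tilt',R[:,2].round(3),'| before turn',(R.T@dp).round(4),'after turn',(R2.T@dp).round(4),'az %.1f'%-dy,'w %.3f gf %.1f'%(s['gripper_width'],s['grasp_force']),'f',s['ft_force'].round(1),'t %.1f'%s['clock'])
E
python3 - <<'E'
from h import *
d=cap('wrist'); cv2.imwrite('pics/w2.png',d['frame'])
go(.5139,-.2801,.030,160.7)
tops(d,(.37,.56,-.44,-.17))
E
```

```text
pos [ 0.5126 -0.2807  0.1073] yaw 160.4 tilt [-0.001  0.001 -1.   ] | before turn [-0.0011  0.001   0.0773] after turn [-0.001   0.001   0.0773] az -0.3 w 0.423 gf 0.0 f [-0.5 -0.2  0.9] t 4.2
px [391.  71.] n 2921 rect c 424.3 -203.0 [16.1 61.4] ang 77.1 pca yaw -12.9 mean [ 0.4232 -0.2031]
px [295.  96.] n 1942 rect c 420.9 -262.3 [52.5 15.4] ang 6.6 pca yaw 7.0 mean [ 0.4169 -0.2628]
px [125. 138.] n 353 rect c 404.2 -376.7 [15.3 37.4] ang 63.2 pca yaw -22.8 mean [ 0.4043 -0.3728]
px [408. 230.] n 1485 rect c 527.3 -221.3 [16.4 52.7] ang 66.4 pca yaw -23.2 mean [ 0.5225 -0.2197]
px [322. 249.] n 1361 rect c 521.0 -281.9 [15.5 54.2] ang 70.7 pca yaw -19.2 mean [ 0.5155 -0.28  ]
```

View pics/w2.png

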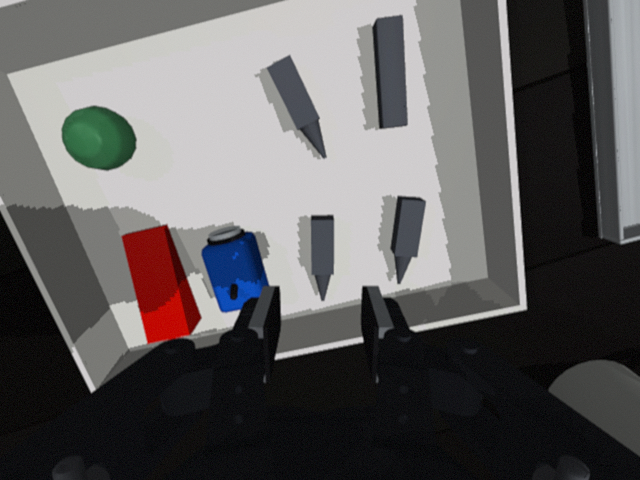

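The view shows spike B at (322,250), centred between the fingers, with the headlamp clear of the left finger.

carry_out(
  increments=[
    [-0.0015,0.001,0.03,0,0,0,0.036],
    [0,0,0.03,0,0,0,0.036],
    [0,0,0.012,0,0,0,0.036],
    [0,0,0.005,0,0,0,0.036],
    [0,0,0,0,0,0,0.036],
    [0,0,0,0,0,0,0.005],
    [0,0,0,0,0,0,0.005],
    [0,0,0,0,0,0,0.005],
  ],
  grip_force=60,
)

```text
clock: 5.25
eef_pos: [0.5155, -0.28, 0.0304]
tcp_rot: [[-0.943, 0.334, 0.0], [0.334, 0.943, -0.0], [-0.0, -0.0, -1.0]]
ft_force: [-0.0, -1.0, 0.3]
gripper_width: 0.059
grasp_force: 0.0
```

carry_out(
  increments=[
    [0,0,0,0,0,0,0.005],
    [0,0,0,0,0,0,0.005],
    [0,0,-0.03,0,0,0,0.005],
    [0,0,-0.04,0,0,0,0.005],
    [0,0,-0.04,0,0,0,0.005],
    [0,0,-0.04,0,0,0,0.005],
    [0,0,0,0,0,0,0.005],
    [0,0,0,0,0,0,0.005],
  ],
)

```text
clock: 6.25
eef_pos: [0.5152, -0.2798, 0.1796]
tcp_rot: [[-0.943, 0.334, -0.0], [0.334, 0.943, 0.0], [0.001, 0.0, -1.0]]
ft_force: [-0.7, -0.0, 0.2]
gripper_width: 0.057
grasp_force: 0.0
```

```bash
python3 - <<'E'
from h import *
d=cap('wrist'); cv2.imwrite('pics/w3.png',d['frame'])
go(.5139,-.2801,.030,160.7)
tops(d,(.37,.57,-.44,-.17))
d=cap('top');P=pts(d)
f=d['frame'].copy(); cv2.imwrite('pics/t3.png',cv2.resize(f[190:320,380:530],None,fx=4,fy=4))
E
```

```text
pos [ 0.515  -0.2796  0.1791] yaw 160.5 tilt [-0.001  0.001 -1.   ] | before turn [ 0.0006 -0.0009  0.1492] after turn [ 0.0008 -0.0008  0.1491] az -0.2 w 0.057 gf 0.0 f [ 0.8  0.6 -0.6] t 6.3
px [372.  81.] n 1455 rect c 424.4 -203.4 [15.2 60.6] ang 77.1 pca yaw -12.8 mean [ 0.4231 -0.2033]
px [301. 104.] n 652 rect c 421.2 -262.3 [51.6 13.8] ang 6.5 pca yaw 7.1 mean [ 0.4203 -0.2625]
px [387. 205.] n 760 rect c 527.0 -221.8 [15.4 52.4] ang 65.5 pca yaw -23.3 mean [ 0.5235 -0.2203]
px [320. 219.] n 731 rect c 521.1 -281.6 [14.1 54.4] ang 71.3 pca yaw -19.3 mean [ 0.5163 -0.2802]
```

View pics/w3.png

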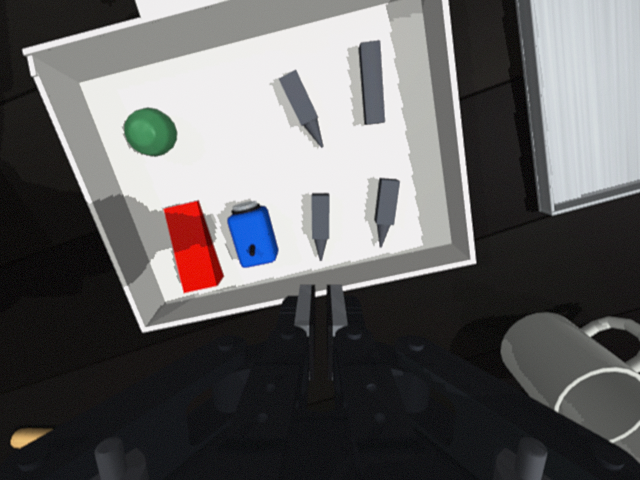

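```bash
python3 - <<'E'
from h import *
d=load('wrist');s=observe()
T=np.linalg.inv(d['pose'])
for a in (-.003,0,.003,.013,.022,.03):
    p=s['eef_pos']+s['tcp_rot'][:,2]*a
    c=T[:3,:3]@p+T[:3,3]; q=d['camera_matrix']@c; print(a,(q/q[2])[:2].round(1),'depth %.3f'%c[2])
P=pts(d)
print('depth of tips:',[(u,v,P[v,u].round(3).tolist(),round(float(d['z_map'][v,u]),3)) for u,v in [(304,288),(337,288),(304,300),(338,300),(334,320),(300,320),(303,340),(340,340)]])
E
```

```text
-0.003 [319.8 299.8] depth 0.160
0 [319.9 296.8] depth 0.163
0.003 [319.9 293.9] depth 0.166
0.013 [319.9 285.1] depth 0.176
0.022 [320.  277.9] depth 0.184
0.03 [320. 272.] depth 0.192
depth of tips: [(304, 288, [0.503, -0.282, 0.192], 0.147), (337, 288, [0.507, -0.269, 0.193], 0.146), (304, 300, [0.503, -0.282, 0.203], 0.138), (338, 300, [0.507, -0.269, 0.204], 0.136), (334, 320, [0.507, -0.271, 0.218], 0.123), (300, 320, [0.502, -0.282, 0.219], 0.122), (303, 340, [0.502, -0.28, 0.232], 0.109), (340, 340, [0.506, -0.27, 0.232], 0.109)]
```

```bash
python3 - <<'E'
from h import *
d=load('wrist');P=pts(d)
for u in (306,312,332,338):
    print(u,[(v,P[v,u].round(3).tolist()) for v in range(276,296,3)])
s=cap('side');P=pts(s);q=observe()['eef_pos']
T=np.linalg.inv(s['pose']);c=T[:3,:3]@q+T[:3,3];k=s['camera_matrix']@c;u,v=(k/k[2])[:2].astype(int);print(u,v,q)
cv2.imwrite('pics/s3.png',cv2.resize(s['frame'][max(v-70,0):v+70,u-90:u+90],None,fx=4,fy=4))
E
```

```text
306 [(276, [0.567, -0.313, 0.014]), (279, [0.567, -0.312, 0.02]), (282, [0.568, -0.312, 0.026]), (285, [0.503, -0.282, 0.189]), (288, [0.503, -0.281, 0.193]), (291, [0.503, -0.281, 0.195]), (294, [0.503, -0.281, 0.198])]
312 [(276, [0.568, -0.307, 0.016]), (279, [0.568, -0.306, 0.024]), (282, [0.568, -0.306, 0.029]), (285, [0.504, -0.279, 0.189]), (288, [0.503, -0.279, 0.193]), (291, [0.504, -0.279, 0.195]), (294, [0.504, -0.279, 0.198])]
332 [(276, [0.57, -0.287, 0.026]), (279, [0.57, -0.288, 0.033]), (282, [0.57, -0.288, 0.04]), (285, [0.507, -0.271, 0.189]), (288, [0.507, -0.271, 0.192]), (291, [0.506, -0.271, 0.197]), (294, [0.506, -0.271, 0.199])]
338 [(276, [0.571, -0.282, 0.029]), (279, [0.57, -0.282, 0.036]), (282, [0.571, -0.283, 0.042]), (285, [0.507, -0.269, 0.19]), (288, [0.507, -0.269, 0.192]), (291, [0.507, -0.269, 0.196]), (294, [0.507, -0.269, 0.198])]
388 308 [ 0.51493045 -0.27959928  0.17907907]
```

View pics/s3.png

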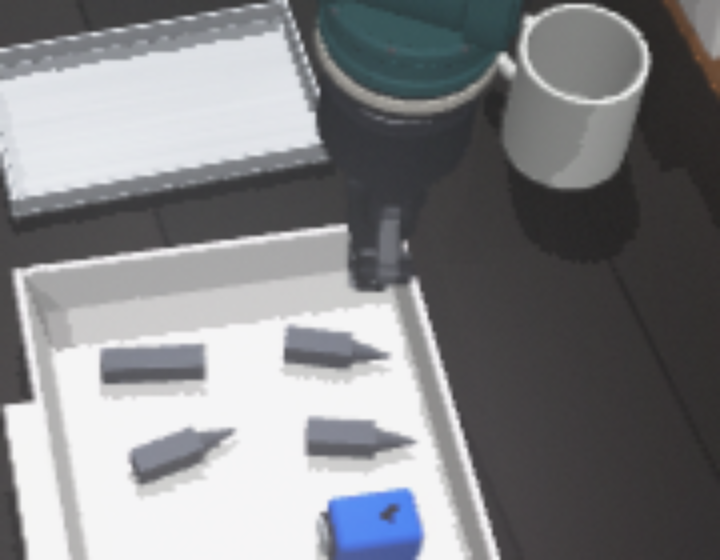

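The crop shows the fingertips ending about at the TCP's projection, at crop (365,288). The wrist depth agrees, putting the tips about 9 mm behind the TCP instead of 22 mm ahead of it. So I must go about 30 mm lower. I'll do that in guarded steps.

carry_out(
  increments=[
    [0,0,0.04,0,0,0,0.036],
    [0,0,0.04,0,0,0,0.036],
    [0,0,0.04,0,0,0,0.036],
    [0,0,0.03,0,0,0,0.036],
    [0,0,0.012,0,0,0,0.036],
    [0,0,0.005,0,0,0,0.036],
    [0,0,0,0,0,0,0.036],
    [0,0,0,0,0,0,0.036],
  ],
)

```text
clock: 7.4
eef_pos: [0.5158, -0.2802, 0.0141]
tcp_rot: [[-0.943, 0.334, 0.001], [0.334, 0.943, -0.001], [-0.001, -0.0, -1.0]]
ft_force: [-0.4, -0.2, -0.1]
gripper_width: 0.421
grasp_force: 0.0
```

```bash
python3 - <<'E'
from h import *
go(.5143,-.2796,.0,160.7)
d=cap('wrist');P=pts(d);cv2.imwrite('pics/w4.png',d['frame'])
m=d['z_map']<.19; 
for u in range(230,420,10):
    v=np.nonzero((d['z_map'][:,u]<.165)&(d['z_map'][:,u]>0)&(np.arange(480)>220))[0]
    if len(v): print(u,v[0],P[v[0],u].round(3),end=';')
E
```

```text
pos [ 0.5158 -0.2802  0.0141] yaw 160.5 tilt [ 0.001 -0.001 -1.   ] | before turn [0.0017 0.0001 0.0141] after turn [0.0017 0.0001 0.0141] az -0.2 w 0.421 gf 0.0 f [-0.4 -0.2 -0.1] t 7.4
230 221 [ 0.469 -0.307  0.006];240 221 [ 0.471 -0.303  0.005];250 221 [ 0.473 -0.299  0.005];260 221 [ 0.474 -0.294  0.006];270 221 [ 0.475 -0.29   0.007];280 221 [ 0.477 -0.286  0.005];290 221 [ 0.479 -0.282  0.006];300 221 [ 0.48  -0.277  0.006];310 221 [ 0.482 -0.273  0.006];320 221 [ 0.483 -0.269  0.006];330 221 [ 0.485 -0.264  0.006];340 221 [ 0.486 -0.26   0.006];350 221 [ 0.488 -0.256  0.005];360 221 [ 0.489 -0.251  0.006];370 221 [ 0.491 -0.247  0.006];380 221 [ 0.492 -0.243  0.006];390 222 [ 0.494 -0.238  0.006];400 221 [ 0.495 -0.234  0.006];410 221 [ 0.497 -0.229  0.005];
```

carry_out(
  increments=[
    [0.0015,0,0.006,0,0,0,0.036],
    [0,0,0.006,0,0,0,0.036],
    [0,0,0,0,0,0,0.036],
    [0,0,0,0,0,0,0.005],
    [0,0,0,0,0,0,0.005],
    [0,0,0,0,0,0,0.005],
    [0,0,0,0,0,0,0.005],
    [0,0,0,0,0,0,0.005],
  ],
)

```text
clock: 8.45
eef_pos: [0.5141, -0.2795, 0.0014]
tcp_rot: [[-0.943, 0.334, 0.0], [0.334, 0.943, -0.0], [-0.0, -0.0, -1.0]]
ft_force: [-0.1, 0.5, 5.8]
gripper_width: 0.168
grasp_force: 59.6
```

carry_out(
  increments=[
    [0,0,-0.03,0,0,0,0.005],
    [0,0,-0.04,0,0,0,0.005],
    [0,0,-0.04,0,0,-7.3,0.005],
    [0,0,-0.04,0,0,-7.3,0.005],
    [0.0035,0.0275,0,0,0,0,0.005],
    [0.007,0.054,0,0,0,0,0.005],
    [0.007,0.054,0,0,0,0,0.005],
    [0.007,0.054,0,0,0,0,0.005],
  ],
)

```text
clock: 9.45
eef_pos: [0.5054, -0.0869, 0.151]
tcp_rot: [[-0.996, 0.086, -0.0], [0.086, 0.996, 0.0], [0.0, 0.0, -1.0]]
ft_force: [0.8, 0.4, -1.1]
gripper_width: 0.169
grasp_force: 58.7
```

carry_out(
  increments=[
    [0.007,0.054,0,0,0,0,0.005],
    [0.007,0.054,0,0,0,0,0.005],
    [0.007,0.054,0,0,0,0,0.005],
    [0.007,0.054,0,0,0,0,0.005],
    [0.007,0.054,0,0,0,0,0.005],
    [0.007,0.054,0,0,0,0,0.005],
    [0.0,0.02,0,0,0,0,0.005],
    [0,0,0,0,0,0,0.005],
  ],
)

```text
clock: 10.45
eef_pos: [0.4932, 0.2586, 0.1508]
tcp_rot: [[-0.996, 0.084, -0.0], [0.084, 0.996, -0.0], [0.0, -0.0, -1.0]]
ft_force: [0.0, -0.4, -0.0]
gripper_width: 0.172
grasp_force: 58.8
```

```bash
python3 - <<'E'
from h import *
go(.5,.29,.15,175)
d=cap('wrist');cv2.imwrite('pics/w5.png',d['frame'])
P=pts(d);print([P[v,u].round(3).tolist() for u,v in [(320,100),(320,150),(200,150),(450,150)]])
cap('top')
E
```

```text
pos [0.4932 0.2586 0.1508] yaw 175.2 tilt [-0. -0. -1.] | before turn [-0.0041  0.0319  0.0008] after turn [-0.004   0.0319  0.0008] az 0.2 w 0.172 gf 58.8 f [ 0.  -0.4 -0. ] t 10.4
[[0.396, 0.267, 0.001], [0.434, 0.263, 0.002], [0.426, 0.165, 0.002], [0.443, 0.37, 0.001]]
```

View pics/w5.png

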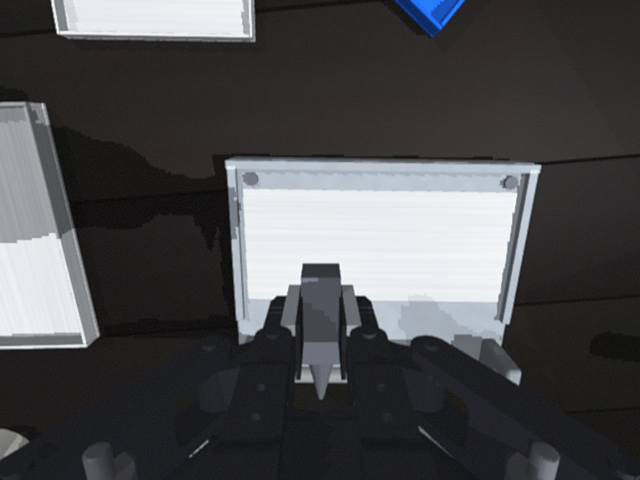

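```bash
python3 - <<'E'
from h import *
d=load('wrist');P=pts(d)
A=ray(d,227,160,.031);B=ray(d,540,166,.031)
print('front corners',A.round(4),B.round(4),'width',np.linalg.norm(A-B).round(4))
v=(B-A)[:2];v/=np.linalg.norm(v);print('yaw from front',np.degrees(np.arctan2(-v[0],v[1])).round(2))
# plate
f=d['frame'].astype(int);m=((f.min(2)>205)&(P[...,2]>.018)&(P[...,2]<.032)&(P[...,1]>.17)).astype(np.uint8)
m=cv2.morphologyEx(m,cv2.MORPH_OPEN,np.ones((3,3)))
w=P[m>0][:,:2]*1000;r=cv2.minAreaRect(w.astype(np.float32));print('plate',r,len(w),'z',np.median(P[m>0][:,2]))
for u,vv in [(243,190),(518,196),(501,302),(246,296)]: print(ray(d,u,vv,.025).round(4))
t=load('top');Q=pts(t);g=t['frame'].astype(int)
mm=(g.max(2)<70)&(Q[...,2]>.235)&(Q[...,2]<.28)&(Q[...,0]>.58)&(Q[...,1]>.1)&(Q[...,1]<.45)
w=Q[mm];print('bar',mm.sum(),w.mean(0).round(4),w.min(0).round(3),w.max(0).round(3)); 
if mm.sum()>5:
  E=np.linalg.eigh(np.cov(w[:,:2].T))[1][:,1];print(np.degrees(np.arctan2(-E[0]*np.sign(E[1]),abs(E[1]))))
E
```

```text
front corners [0.434  0.1936 0.031 ] [0.4579 0.4271 0.031 ] width 0.2347
yaw from front -5.84
plate ((514.53662109375, 303.21820068359375), (215.4456329345703, 95.6527328491211), 84.47611236572266) 26645 z 0.026194745805580677
[0.4582 0.2008 0.025 ]
[0.4808 0.4158 0.025 ]
[0.5728 0.4085 0.025 ]
[0.549 0.19  0.025]
bar 255 [0.6241 0.2429 0.2536] [0.615 0.191 0.236] [0.637 0.29  0.26 ]
-6.626999750737044
```

The picture shows the bed plate with corners at about (243,190), (518,196) and (501,302), and the spike held straight in the grip. The front-edge and plate measurements agree: the bed middle is (0.514, 0.303) with the press at yaw −5.7°. I'll lower into the first slot.

carry_out(
  increments=[
    [-0.0085,0.0015,0,0,0,0.9,0.005],
    [0,0,0.04,0,0,0,0.005],
    [0,0,0.04,0,0,0,0.005],
    [0,0,0.03,0,0,0,0.005],
    [0,0,0.012,0,0,0,0.005],
    [0,0,0.005,0,0,0,0.005],
    [0,0,0,0,0,0,0.005],
    [0,0,0,0,0,0,0.005],
  ],
)

```text
clock: 11.55
eef_pos: [0.5026, 0.2587, 0.0251]
tcp_rot: [[-0.995, 0.101, 0.001], [0.101, 0.995, 0.0], [-0.001, 0.001, -1.0]]
ft_force: [0.2, -0.5, -0.8]
gripper_width: 0.171
grasp_force: 58.8
```

carry_out(
  increments=[
    [0,0,0.002,0,0,0,0.005],
    [0,0,0.001,0,0,0,0.005],
    [0,0,0,0,0,0,0.03],
    [0,0,0,0,0,0,0.03],
    [0,0,0,0,0,0,0.03],
    [0,0,-0.03,0,0,0,0.03],
    [0,0,-0.06,0,0,0,0.03],
    [0,0,-0.05,0,0,0,0.03],
  ],
)

```text
clock: 12.55
eef_pos: [0.5019, 0.2586, 0.1633]
tcp_rot: [[-0.995, 0.101, 0.001], [0.101, 0.995, 0.0], [-0.001, 0.0, -1.0]]
ft_force: [0.9, 0.4, -0.6]
gripper_width: 0.353
grasp_force: 0.0
```

```bash
python3 - <<'E'
from h import *
d=cap('wrist'); tops(d,(.44,.58,.19,.42),zr=(.036,.05))
go(.5214,-.2188,.15,180-23.3)
E
```

```text
pos [0.5038 0.2593 0.1692] yaw 174.2 tilt [ 0.007  0.003 -1.   ] | before turn [-0.0657 -0.4739  0.0182] after turn [-0.2052 -0.4321  0.0192] az 17.5 w 0.352 gf 0.0 f [ 0.7 -1.3  7.1] t 12.6
```

```bash
python3 - <<'E'
from h import *
d=load('wrist'); tops(d,(.44,.58,.19,.42),zr=(.034,.05),thr=170); tops(d,(.44,.58,.19,.42),zr=(.034,.05),thr=130)
E
```

```text
px [320. 234.] n 1210 rect c 514.2 257.7 [15.4 63.7] ang 84.4 pca yaw -5.7 mean [0.5066 0.2584]
px [320. 261.] n 181 rect c 533.5 255.5 [10.1 22.7] ang 86.2 pca yaw -4.7 mean [0.5312 0.2556]
```

carry_out(
  increments=[
    [-0.004,-0.026,0,0,0,0,0.036],
    [-0.0073,-0.053,0,0,0,0,0.036],
    [-0.0073,-0.053,0,0,0,0,0.036],
    [-0.0073,-0.053,0,0,0,0,0.036],
    [-0.0073,-0.053,0,0,0,0,0.036],
    [-0.0073,-0.053,0,0,0,0,0.036],
    [-0.0073,-0.053,0,0,0,0,0.036],
    [-0.0073,-0.053,0,0,0,0,0.036],
  ],
)

```text
clock: 13.6
eef_pos: [0.5164, -0.1437, 0.1612]
tcp_rot: [[-0.995, 0.101, 0.0], [0.101, 0.995, -0.0], [-0.0, -0.0, -1.0]]
ft_force: [1.2, 0.3, 0.3]
gripper_width: 0.421
grasp_force: 0.0
```

carry_out(
  increments=[
    [-0.0073,-0.053,0,0,0,0,0.036],
    [-0.004,-0.025,0,0,0,0,0.036],
    [0,0,0,0,0,8.75,0.036],
    [0,0,0,0,0,8.75,0.036],
    [0,0,0.03,0,0,0,0.036],
    [0,0,0.03,0,0,0,0.036],
    [0,0,0,0,0,0,0.036],
    [0,0,0,0,0,0,0.036],
  ],
)

```text
clock: 14.6
eef_pos: [0.5203, -0.2209, 0.1022]
tcp_rot: [[-0.918, 0.396, 0.001], [0.396, 0.918, -0.0], [-0.001, -0.0, -1.0]]
ft_force: [0.1, 1.2, 0.1]
gripper_width: 0.421
grasp_force: 0.0
```

```bash
python3 - <<'E'
from h import *
d=cap('wrist'); tops(d,(.37,.58,-.44,-.17))
go(.5214,-.2188,.003,180-23.3)
E
```

```text
px [285.  92.] n 2787 rect c 424.6 -202.6 [15.8 60.6] ang 77.3 pca yaw -12.7 mean [ 0.4234 -0.2023]
px [193. 123.] n 1931 rect c 420.6 -261.8 [51.3 16. ] ang 6.9 pca yaw 6.9 mean [ 0.4171 -0.2618]
px [ 32. 175.] n 259 rect c 403.4 -375.4 [13.7 36.2] ang 69.6 pca yaw -20.0 mean [ 0.4038 -0.3736]
px [324. 247.] n 1288 rect c 527.4 -220.8 [14.8 52.5] ang 67.3 pca yaw -23.6 mean [ 0.523  -0.2192]
pos [ 0.5205 -0.221   0.1024] yaw 156.7 tilt [ 0.001 -0.001 -1.   ] | before turn [0.0003 0.0024 0.0994] after turn [0.0001 0.0024 0.0994] az -0.0 w 0.421 gf 0.0 f [ 1.  -0.6 -0.6] t 14.7
```

carry_out(
  increments=[
    [-0.001,0.0027,0.03,0,0,0,0.036],
    [0,0,0.04,0,0,0,0.036],
    [0,0,0.02,0,0,0,0.036],
    [0,0,0.009,0,0,0,0.036],
    [0,0,0,0,0,0,0.036],
    [0,0,0,0,0,0,0.005],
    [0,0,0,0,0,0,0.005],
    [0,0,0,0,0,0,0.005],
  ],
)

```text
clock: 15.65
eef_pos: [0.5226, -0.219, 0.0035]
tcp_rot: [[-0.918, 0.396, 0.002], [0.396, 0.918, -0.001], [-0.002, -0.0, -1.0]]
ft_force: [-1.3, 0.9, 6.0]
gripper_width: 0.167
grasp_force: 59.1
```

carry_out(
  increments=[
    [0,0,0,0,0,0,0.005],
    [0,0,-0.03,0,0,0,0.005],
    [0,0,-0.04,0,0,0,0.005],
    [0,0,-0.04,0,0,0,0.005],
    [0,0,-0.04,0,0,-8.8,0.005],
    [0,0,0,0,0,-8.8,0.005],
    [0,0.02,0,0,0,0,0.005],
    [0.0,0.04,0,0,0,0,0.005],
  ],
)

```text
clock: 16.65
eef_pos: [0.5277, -0.1582, 0.1522]
tcp_rot: [[-0.995, 0.105, -0.0], [0.105, 0.995, 0.0], [0.0, 0.0, -1.0]]
ft_force: [0.0, 0.3, -0.7]
gripper_width: 0.166
grasp_force: 58.8
```

```bash
python3 - <<'E'
from h import *
go(.5063,.3042,.0228,174.3)
E
```

```text
pos [ 0.5277 -0.1582  0.1522] yaw 174.0 tilt [-0.  0. -1.] | before turn [0.0697 0.4576 0.1294] after turn [0.0672 0.4579 0.1294] az -0.3 w 0.166 gf 58.8 f [ 0.   0.3 -0.7] t 16.6
```

carry_out(
  increments=[
    [0.0077,0.051,0,0,0,0,0.005],
    [0.0077,0.051,0,0,0,0,0.005],
    [0.0077,0.051,0,0,0,0,0.005],
    [0.0077,0.051,0,0,0,0,0.005],
    [0.0077,0.051,0,0,0,0,0.005],
    [0.0077,0.051,0,0,0,0,0.005],
    [0.0077,0.051,0,0,0,0,0.005],
    [0.0077,0.051,0,0,0,0,0.005],
  ],
)

```text
clock: 17.65
eef_pos: [0.5059, 0.2556, 0.1522]
tcp_rot: [[-0.995, 0.103, -0.0], [0.103, 0.995, -0.0], [0.0, -0.0, -1.0]]
ft_force: [1.2, 0.0, -0.5]
gripper_width: 0.167
grasp_force: 58.8
```

carry_out(
  increments=[
    [0.007,0.05,0,0,0,0,0.005],
    [0,0,0.03,0,0,0,0.005],
    [0,0,0.04,0,0,0,0.005],
    [0,0,0.03,0,0,0,0.005],
    [0,0,0.015,0,0,0,0.005],
    [0,0,0.01,0,0,0,0.005],
    [0,0,0,0,0,0,0.005],
    [0,0,0,0,0,0,0.005],
  ],
)

```text
clock: 18.65
eef_pos: [0.5057, 0.3039, 0.028]
tcp_rot: [[-0.995, 0.1, 0.001], [0.1, 0.995, 0.0], [-0.001, 0.001, -1.0]]
ft_force: [-0.0, 0.1, -2.2]
gripper_width: 0.172
grasp_force: 58.9
```

carry_out(
  increments=[
    [0,0,0.003,0,0,0,0.005],
    [0,0,0.0015,0,0,0,0.005],
    [0,0,0,0,0,0,0.03],
    [0,0,0,0,0,0,0.03],
    [0,0,0,0,0,0,0.03],
    [0,0,-0.03,0,0,0,0.03],
    [0,0,-0.06,0,0,0,0.03],
    [0,0,-0.05,0,0,0,0.03],
  ],
)

```text
clock: 19.65
eef_pos: [0.5051, 0.3036, 0.1647]
tcp_rot: [[-0.995, 0.1, 0.0], [0.1, 0.995, 0.0], [-0.0, 0.0, -1.0]]
ft_force: [0.2, 0.0, 0.7]
gripper_width: 0.352
grasp_force: 0.0
```

```bash
python3 - <<'E'
from h import *
d=cap('wrist'); tops(d,(.44,.58,.19,.42),zr=(.034,.05),thr=170)
go(.4147,-.2627,.12,187)
E
```

```text
px [320. 231.] n 1206 rect c 515.9 302.9 [15.5 63.3] ang 84.1 pca yaw -5.7 mean [0.5086 0.3036]
px [265. 234.] n 1263 rect c 514.3 257.8 [16.3 64. ] ang 84.1 pca yaw -5.6 mean [0.5064 0.2591]
pos [0.507  0.3045 0.1709] yaw 174.3 tilt [ 0.007  0.003 -1.   ] | before turn [ 0.0358 -0.5737  0.0484] after turn [ 0.1607 -0.5517  0.0509] az -12.7 w 0.348 gf 0.0 f [-0.1 -0.8  6.7] t 19.7
```

carry_out(
  increments=[
    [0.003,-0.03,0,0,0,0,0.036],
    [0.003,-0.055,0,0,0,0,0.036],
    [0.003,-0.055,0,0,0,0,0.036],
    [0.003,-0.055,0,0,0,0,0.036],
    [0.003,-0.055,0,0,0,0,0.036],
    [0.003,-0.055,0,0,0,0,0.036],
    [0.003,-0.055,0,0,0,0,0.036],
    [0.003,-0.055,0,0,0,0,0.036],
  ],
)

```text
clock: 20.7
eef_pos: [0.4395, -0.1086, 0.1628]
tcp_rot: [[-0.995, 0.099, 0.0], [0.099, 0.995, -0.0], [-0.0, -0.0, -1.0]]
ft_force: [-0.0, -1.0, -0.7]
gripper_width: 0.419
grasp_force: 0.0
```

carry_out(
  increments=[
    [0.003,-0.055,0,0,0,0,0.036],
    [0.003,-0.055,0,0,0,0,0.036],
    [0.004,-0.048,0,0,0,0,0.036],
    [0,0,0,0,0,-6.35,0.036],
    [0,0,0,0,0,-6.35,0.036],
    [0,0,0.03,0,0,0,0.036],
    [0,0,0.03,0,0,0,0.036],
    [0,0,0,0,0,0,0.036],
  ],
)

```text
clock: 21.7
eef_pos: [0.4134, -0.2623, 0.1014]
tcp_rot: [[-0.993, -0.122, -0.002], [-0.122, 0.993, 0.002], [0.002, 0.003, -1.0]]
ft_force: [-0.6, -0.0, 0.8]
gripper_width: 0.423
grasp_force: 0.0
```

```bash
python3 - <<'E'
from h import *
d=cap('wrist'); tops(d,(.37,.58,-.44,-.17))
go(.4147,-.2627,.003,187)
E
```

```text
px [ 51. 165.] n 328 rect c 382.7 -438.3 [ 2.9 25.3] ang 85.8 pca yaw -6.2 mean [ 0.3812 -0.4386]
px [154. 194.] n 308 rect c 394.7 -376.4 [38.  15.5] ang 18.7 pca yaw 23.3 mean [ 0.3917 -0.3735]
px [318. 247.] n 1379 rect c 420.5 -262.5 [53.  15.4] ang 6.5 pca yaw 7.2 mean [ 0.4155 -0.263 ]
px [405. 262.] n 1734 rect c 420.7 -202.4 [16.2 55.4] ang 77.1 pca yaw -12.5 mean [ 0.419  -0.2025]
px [205. 321.] n 236 rect c 482.5 -340.4 [28.4  8. ] ang 88.6 pca yaw 81.8 mean [ 0.4809 -0.3378]
px [ 81. 390.] n 173 rect c 553.5 -432.0 [15.9  3.5] ang 83.9 pca yaw 84.0 mean [ 0.5533 -0.4323]
pos [ 0.414  -0.2629  0.1027] yaw -173.0 tilt [-0.001  0.001 -1.   ] | before turn [-0.0008 -0.      0.0997] after turn [-0.0007  0.0001  0.0997] az -0.0 w 0.421 gf 0.0 f [ 0.2  0.6 -0.1] t 21.8
```

carry_out(
  increments=[
    [0,0,0.03,0,0,0,0.036],
    [0,0,0.04,0,0,0,0.036],
    [0,0,0.02,0,0,0,0.036],
    [0,0,0.009,0,0,0,0.036],
    [0,0,0,0,0,0,0.036],
    [0,0,0,0,0,0,0.005],
    [0,0,0,0,0,0,0.005],
    [0,0,0,0,0,0,0.005],
  ],
)

```text
clock: 22.75
eef_pos: [0.4149, -0.2636, 0.0049]
tcp_rot: [[-0.993, -0.122, 0.001], [-0.122, 0.993, -0.001], [-0.001, -0.001, -1.0]]
ft_force: [-1.5, 1.3, 8.3]
gripper_width: 0.167
grasp_force: 58.7
```

carry_out(
  increments=[
    [0,0,0,0,0,0,0.005],
    [0,0,-0.03,0,0,0,0.005],
    [0,0,-0.04,0,0,0,0.005],
    [0,0,-0.04,0,0,0,0.005],
    [0,0,-0.04,0,0,6.35,0.005],
    [0,0,0,0,0,6.35,0.005],
    [0,0.02,0,0,0,0,0.005],
    [0.0,0.04,0,0,0,0,0.005],
  ],
)

```text
clock: 23.75
eef_pos: [0.4201, -0.2026, 0.1537]
tcp_rot: [[-0.995, 0.099, -0.0], [0.099, 0.995, 0.0], [0.0, 0.0, -1.0]]
ft_force: [-0.0, -0.4, -1.2]
gripper_width: 0.167
grasp_force: 59.3
```

```bash
python3 - <<'E'
from h import *
go(.5108,.3490,.0238,174.3)
E
```

```text
pos [ 0.4201 -0.2026  0.1537] yaw 174.3 tilt [-0.  0. -1.] | before turn [-0.0357  0.5578  0.1299] after turn [-0.0354  0.5578  0.1299] az 0.0 w 0.167 gf 59.3 f [-0.  -0.4 -1.2] t 23.8
```

carry_out(
  increments=[
    [-0.0032,0.0507,0,0,0,0,0.005],
    [-0.0032,0.0507,0,0,0,0,0.005],
    [-0.0032,0.0507,0,0,0,0,0.005],
    [-0.0032,0.0507,0,0,0,0,0.005],
    [-0.0032,0.0507,0,0,0,0,0.005],
    [-0.0032,0.0507,0,0,0,0,0.005],
    [-0.0032,0.0507,0,0,0,0,0.005],
    [-0.0032,0.0507,0,0,0,0,0.005],
  ],
)

```text
clock: 24.75
eef_pos: [0.4851, 0.2001, 0.1537]
tcp_rot: [[-0.995, 0.096, -0.0], [0.096, 0.995, 0.0], [0.0, -0.0, -1.0]]
ft_force: [1.7, -0.2, -1.5]
gripper_width: 0.169
grasp_force: 59.3
```

carry_out(
  increments=[
    [-0.0033,0.0507,0,0,0,0,0.005],
    [-0.0033,0.0507,0,0,0,0,0.005],
    [-0.0033,0.0507,0,0,0,0,0.005],
    [0,0,0.03,0,0,0,0.005],
    [0,0,0.04,0,0,0,0.005],
    [0,0,0.035,0,0,0,0.005],
    [0,0,0.012,0,0,0,0.005],
    [0,0,0.008,0,0,0,0.005],
  ],
)

```text
clock: 25.75
eef_pos: [0.5109, 0.3484, 0.0289]
tcp_rot: [[-0.995, 0.098, 0.0], [0.098, 0.995, 0.0], [-0.0, 0.0, -1.0]]
ft_force: [-0.0, 0.6, -1.2]
gripper_width: 0.165
grasp_force: 59.3
```

carry_out(
  increments=[
    [0,0,0.003,0,0,0,0.005],
    [0,0,0.001,0,0,0,0.005],
    [0,0,0,0,0,0,0.03],
    [0,0,0,0,0,0,0.03],
    [0,0,0,0,0,0,0.03],
    [0,0,-0.03,0,0,0,0.03],
    [0,0,-0.06,0,0,0,0.03],
    [0,0,-0.05,0,0,0,0.03],
  ],
)

```text
clock: 26.75
eef_pos: [0.5111, 0.348, 0.1669]
tcp_rot: [[-0.995, 0.099, 0.001], [0.099, 0.995, 0.0], [-0.001, 0.0, -1.0]]
ft_force: [1.3, 0.1, 0.4]
gripper_width: 0.354
grasp_force: 0.0
```

```bash
python3 - <<'E'
from h import *
d=cap('wrist'); tops(d,(.44,.58,.19,.42),zr=(.034,.05),thr=170)
go(.5063,.3042,.25,174.3)
t=cap('top')
Q=pts(t);g=t['frame'].astype(int)
cv2.imwrite('pics/t6.png',cv2.resize(t['frame'][120:300,130:450],None,fx=2.4,fy=2.4))
E
```

```text
px [266. 229.] n 1252 rect c 515.7 303.0 [16.3 62.8] ang 84.1 pca yaw -5.6 mean [0.5085 0.3041]
px [321. 231.] n 1190 rect c 522.3 347.2 [15.6 63.5] ang 84.4 pca yaw -5.4 mean [0.5149 0.348 ]
px [211. 231.] n 1323 rect c 514.1 257.7 [17.  63.4] ang 84.4 pca yaw -5.6 mean [0.5064 0.2595]
pos [0.5129 0.3489 0.1732] yaw 174.3 tilt [ 0.007  0.004 -1.   ] | before turn [ 0.0015 -0.0448 -0.077 ] after turn [ 0.0021 -0.0451 -0.0768] az -0.0 w 0.349 gf 0.0 f [-0.2 -0.7  7.1] t 26.8
```

View pics/t6.png

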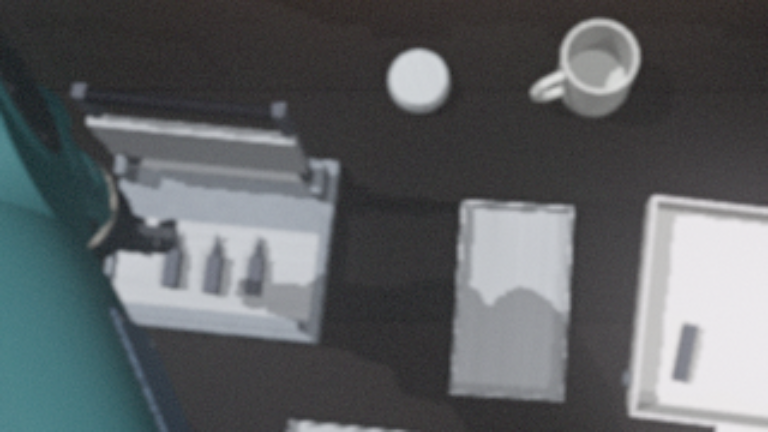

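All three spikes lie side by side on the bed, at crop (173,262), (215,268) and (258,268). The lever is still up, and only the blunt bar shows in the visible part of the bin. Next I'll raise the tool, turn it 90° and straddle the lever bar.

carry_out(
  increments=[
    [0,0,-0.022,0,0,-10,0.05],
    [0,0,-0.022,0,0,-10,0.05],
    [0,0,-0.022,0,0,-10,0.05],
    [0,0,-0.022,0,0,-10,0.05],
    [0,0,-0.022,0,0,-10,0.05],
    [0,0,-0.022,0,0,-10,0.05],
    [0,0,-0.022,0,0,-10,0.05],
    [0,0,-0.022,0,0,-10,0.05],
  ],
)

```text
clock: 27.85
eef_pos: [0.511, 0.3479, 0.3411]
tcp_rot: [[-0.265, -0.964, -0.0], [-0.964, 0.265, -0.0], [0.0, 0.0, -1.0]]
ft_force: [-0.7, -0.4, 0.5]
gripper_width: 0.582
grasp_force: 0.0
```

carry_out(
  increments=[
    [0,0,0,0,0,-10,0.05],
    [0,0,0,0,0,0,0.05],
    [0,0,0,0,0,0,0.05],
    [0,0,0,0,0,0,0.05],
    [0,0,0,0,0,0,0.05],
    [0,0,0,0,0,0,0.05],
    [0,0,0,0,0,0,0.05],
    [0,0,0,0,0,0,0.05],
  ],
)

```text
clock: 28.85
eef_pos: [0.5111, 0.348, 0.3406]
tcp_rot: [[-0.1, -0.995, -0.0], [-0.995, 0.1, 0.0], [-0.0, 0.0, -1.0]]
ft_force: [-0.8, -0.2, -0.4]
gripper_width: 0.584
grasp_force: 0.0
```

```bash
python3 - <<'E'
from h import *
go(.6307,.2918,.335,264.3)
d=cap('wrist');P=pts(d);g=d['frame'].astype(int)
cv2.imwrite('pics/w7.png',d['frame'])
mm=(g.max(2)<70)&(P[...,2]>.225)&(P[...,2]<.28)&(P[...,0]>.57)&(P[...,0]<.68)&(P[...,1]>.15)&(P[...,1]<.42)
w=P[mm];print('bar',mm.sum(),w.mean(0).round(4),w.min(0).round(3),w.max(0).round(3))
E
```

```text
pos [0.5111 0.348  0.3406] yaw -95.7 tilt [-0.  0. -1.] | before turn [ 0.044  -0.1246  0.0056] after turn [ 0.044  -0.1246  0.0056] az -0.0 w 0.584 gf 0.0 f [-0.8 -0.2 -0.4] t 28.9
bar 7189 [0.6268 0.2805 0.253 ] [0.613 0.195 0.225] [0.647 0.389 0.26 ]
```

View pics/w7.png

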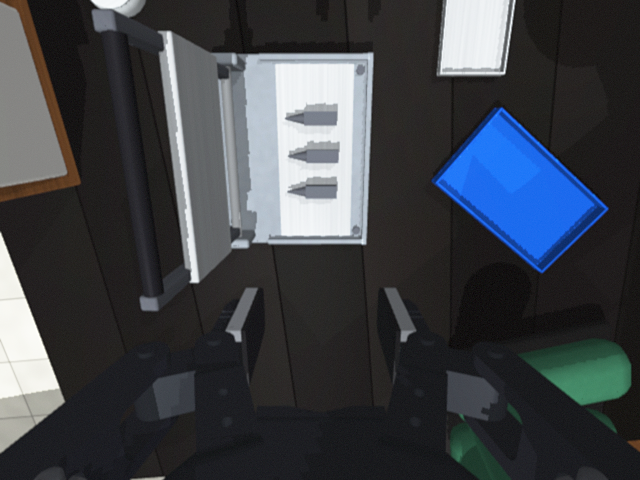

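The view shows the black cross bar from (118,30) to (150,300), and three spikes on the bed at (315,116), (318,154) and (316,188). Now I'll move over the bar's middle and down.

carry_out(
  increments=[
    [0.011,-0.031,0,0,0,0,0.05],
    [0.011,-0.031,0,0,0,0,0.05],
    [0.011,-0.031,0,0,0,0,0.05],
    [0.011,-0.031,0,0,0,0,0.05],
    [0,0,0,0,0,0,0.05],
    [0,0,0.03,0,0,0,0.05],
    [0,0,0.03,0,0,0,0.05],
    [0,0,0,0,0,0,0.05],
  ],
)

```text
clock: 29.9
eef_pos: [0.6285, 0.2919, 0.2795]
tcp_rot: [[-0.099, -0.995, -0.003], [-0.995, 0.099, -0.001], [0.001, 0.003, -1.0]]
ft_force: [-0.6, 0.4, 0.4]
gripper_width: 0.583
grasp_force: 0.0
```

```bash
python3 - <<'E'
from h import *
go(.6307,.2918,.237,264.3)
d=cap('wrist');P=pts(d);g=d['frame'].astype(int)
mm=(g.max(2)<70)&(P[...,2]>.235)&(P[...,2]<.27)&(P[...,0]>.57)&(P[...,0]<.68)&(P[...,1]>.19)&(P[...,1]<.275)
w=P[mm];A=np.c_[w[:,1],np.ones(len(w))];k=np.linalg.lstsq(A,w[:,0],rcond=None)[0];print('bar',mm.sum(),w.min(0).round(3),w.max(0).round(3),'x at .2918',k@[.2918,1],'slope',k[0])
E
```

```text
pos [0.6285 0.2919 0.2795] yaw -95.7 tilt [-0.003 -0.001 -1.   ] | before turn [-0.0001 -0.0023  0.0425] after turn [-0.0001 -0.0022  0.0425] az 0.0 w 0.583 gf 0.0 f [-0.6  0.4  0.4] t 29.9
bar 4151 [0.615 0.193 0.235] [0.636 0.275 0.26 ] x at .2918 0.6308392807038412 slope 0.09853530755021443
```

carry_out(
  increments=[
    [0,-0.001,0.02,0,0,0,0.05],
    [0,0,0.015,0,0,0,0.05],
    [0,0,0.0075,0,0,0,0.05],
    [0,0,0,0,0,0,0.05],
    [0,0,0,0,0,0,0.005],
    [0,0,0,0,0,0,0.005],
    [0,0,0,0,0,0,0.005],
    [0,0,0,0,0,0,0.005],
  ],
  grip_force=30,
)

```text
clock: 30.95
eef_pos: [0.6311, 0.2919, 0.2389]
tcp_rot: [[-0.099, -0.995, 0.001], [-0.995, 0.099, 0.0], [-0.0, -0.001, -1.0]]
ft_force: [-2.6, 0.0, 5.9]
gripper_width: 0.147
grasp_force: 29.9
```

```bash
python3 - <<'E'
from h import *
go(.6307,.2918,.237,264.3)
s=observe();z0=s['eef_pos'][2]
# arc increments for bar: world press-frame forward f (toward -x press) and down; 18 steps to 1.658 rad (+ overtravel)
th=np.linspace(0,np.radians(95),25);a=np.radians(5)
X=.195*np.sin(a-th);Z=.195*np.cos(a-th)
print(np.c_[np.degrees(th)[1:],(-np.diff(X)).round(4),(-np.diff(Z)).round(4)].round(4).tolist())
E
```

```text
pos [0.6311 0.2919 0.2389] yaw -95.7 tilt [ 0.001  0.    -1.   ] | before turn [0.0001 0.0004 0.0019] after turn [0.0001 0.0004 0.0019] az -0.0 w 0.147 gf 29.9 f [-2.6  0.   5.9] t 30.9
[[3.9583, 0.0135, -0.0007], [7.9167, 0.0135, 0.0002], [11.875, 0.0134, 0.0011], [15.8333, 0.0133, 0.0021], [19.7917, 0.0131, 0.003], [23.75, 0.0129, 0.0039], [27.7083, 0.0126, 0.0048], [31.6667, 0.0122, 0.0056], [35.625, 0.0118, 0.0065], [39.5833, 0.0113, 0.0073], [43.5417, 0.0108, 0.008], [47.5, 0.0102, 0.0088], [51.4583, 0.0096, 0.0094], [55.4167, 0.0089, 0.0101], [59.375, 0.0082, 0.0107], [63.3333, 0.0075, 0.0112], [67.2917, 0.0067, 0.0117], [71.25, 0.0058, 0.0121], [75.2083, 0.005, 0.0125], [79.1667, 0.0041, 0.0128], [83.125, 0.0032, 0.0131], [87.0833, 0.0023, 0.0133], [91.0417, 0.0014, 0.0134], [95.0, 0.0005, 0.0135]]
```

carry_out(
  increments=[
    [0,0.0135,-0.0007,0,0,0,0.005],
    [0,0.0135,0.0002,0,0,0,0.005],
    [0,0.0134,0.0011,0,0,0,0.005],
    [0,0.0133,0.0021,0,0,0,0.005],
    [0,0.0131,0.003,0,0,0,0.005],
    [0,0.0129,0.0039,0,0,0,0.005],
    [0,0.0126,0.0048,0,0,0,0.005],
    [0,0.0122,0.0056,0,0,0,0.005],
  ],
)

```text
clock: 31.95
eef_pos: [0.5276, 0.3021, 0.2187]
tcp_rot: [[-0.1, -0.995, 0.002], [-0.995, 0.1, 0.0], [-0.0, -0.002, -1.0]]
ft_force: [1.8, -0.2, 6.0]
gripper_width: 0.151
grasp_force: 31.6
```

carry_out(
  increments=[
    [0,0.0118,0.0065,0,0,0,0.005],
    [0,0.0113,0.0073,0,0,0,0.005],
    [0,0.0108,0.008,0,0,0,0.005],
    [0,0.0102,0.0088,0,0,0,0.005],
    [0,0.0096,0.0094,0,0,0,0.005],
    [0,0.0089,0.0101,0,0,0,0.005],
    [0,0.0082,0.0107,0,0,0,0.005],
    [0,0.0075,0.0112,0,0,0,0.005],
  ],
)

```text
clock: 32.95
eef_pos: [0.4493, 0.31, 0.1459]
tcp_rot: [[-0.1, -0.995, 0.001], [-0.995, 0.1, 0.0], [-0.0, -0.001, -1.0]]
ft_force: [4.0, -0.2, 2.0]
gripper_width: 0.15
grasp_force: 32.7
```

carry_out(
  increments=[
    [0,0.0067,0.0117,0,0,0,0.005],
    [0,0.0058,0.0121,0,0,0,0.005],
    [0,0.005,0.0125,0,0,0,0.005],
    [0,0.0041,0.0128,0,0,0,0.005],
    [0,0.0032,0.0131,0,0,0,0.005],
    [0,0.0023,0.0133,0,0,0,0.005],
    [0,0.0014,0.0134,0,0,0,0.005],
    [0,0.0005,0.0135,0,0,0,0.005],
  ],
)

```text
clock: 33.95
eef_pos: [0.4196, 0.3129, 0.0428]
tcp_rot: [[-0.099, -0.995, -0.001], [-0.995, 0.099, 0.0], [-0.0, 0.001, -1.0]]
ft_force: [-1.9, 2.2, 3.7]
gripper_width: 0.146
grasp_force: 35.3
```

carry_out(
  increments=[
    [0,0,0.001,0,0,0,0.005],
    [0,0,0.001,0,0,0,0.005],
    [0,0,0.001,0,0,0,0.005],
    [0,0,0.001,0,0,0,0.005],
    [0,0,0,0,0,0,0.005],
    [0,0,0,0,0,0,0.005],
    [0,0,0,0,0,0,0.005],
    [0,0,0,0,0,0,0.005],
  ],
)

```text
clock: 34.95
eef_pos: [0.4197, 0.3129, 0.0398]
tcp_rot: [[-0.099, -0.995, -0.001], [-0.995, 0.099, 0.0], [-0.0, 0.001, -1.0]]
ft_force: [-3.9, 4.9, 3.6]
gripper_width: 0.151
grasp_force: 35.3
```

```bash
python3 - <<'E'
from h import *
go(.42,.313,.044,264.3)
d=cap('wrist');P=pts(d);cv2.imwrite('pics/w8.png',d['frame'])
s=cap('side');cv2.imwrite('pics/s8.png',cv2.resize(s['frame'][90:240,240:440],None,fx=4,fy=4))
E
```

```text
pos [0.4197 0.3129 0.0398] yaw -95.7 tilt [-0.001  0.    -1.   ] | before turn [-0.0001 -0.0003 -0.0042] after turn [-0.0001 -0.0003 -0.0042] az 0.0 w 0.151 gf 35.3 f [-3.9  4.9  3.6] t 35.0
```

View pics/s8.png

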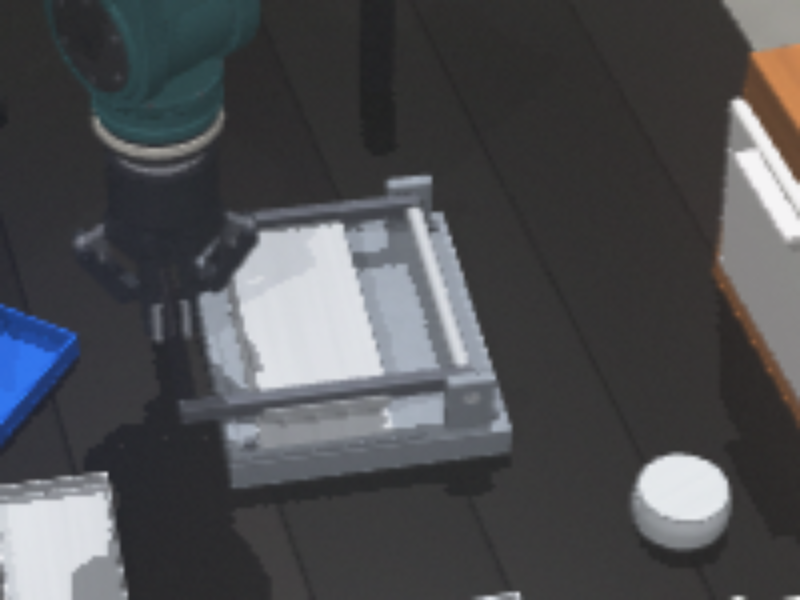

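The side crop shows the lever about level over the bed, with the platen's white top at (305,300) and its arm at (320,395). No stop force is felt yet, so I'll press on gently.

carry_out(
  increments=[
    [0,0,0.001,0,0,0,0.005],
    [0,0,0.001,0,0,0,0.005],
    [0,0,0.001,0,0,0,0.005],
    [0,0,0,0,0,0,0.005],
    [0,0,0,0,0,0,0.005],
    [0,0,0,0,0,0,0.005],
    [0,0,0,0,0,0,0.005],
    [0,0,0,0,0,0,0.005],
  ],
)

```text
clock: 36.05
eef_pos: [0.4196, 0.313, 0.0374]
tcp_rot: [[-0.099, -0.995, -0.001], [-0.995, 0.099, 0.001], [-0.001, 0.001, -1.0]]
ft_force: [-6.7, 2.0, 14.4]
gripper_width: 0.146
grasp_force: 36.5
```

```bash
python3 - <<'E'
from h import *
d=cap('wrist');P=pts(d);g=d['frame'].astype(int)
mm=(g.max(2)<75)&(P[...,2]>.035)&(P[...,2]<.085)&(P[...,0]>.38)&(P[...,0]<.46)&(P[...,1]>.2)&(P[...,1]<.29)
w=P[mm];print(mm.sum(),w.min(0).round(3),w.max(0).round(3),np.percentile(w[:,2],[50,90,98]))
s=load('side');Q=pts(s)
print([Q[v,u].round(4).tolist() for u,v in [(240+280//4,90+280//4),(240+330//4,90+340//4),(240+260//4,90+360//4),(240+345//4,90+250//4)]])
E
```

```text
7558 [0.404 0.213 0.052] [0.46  0.29  0.065] [0.06058773 0.06203163 0.0630732 ]
[[0.508, 0.3323, 0.0575], [0.524, 0.2618, 0.059], [0.4732, 0.2583, 0.056], [0.5627, 0.3544, 0.0562]]
```

carry_out(
  increments=[
    [0,0,0.001,0,0,0,0.005],
    [0,0,0.0005,0,0,0,0.005],
    [0,0,0,0,0,0,0.005],
    [0,0,0,0,0,0,0.005],
    [0,0,-0.0015,0,0,0,0.005],
    [0,0,-0.002,0,0,0,0.005],
    [0,0,-0.003,0,0,0,0.005],
    [0,0,-0.003,0,0,0,0.005],
  ],
)

```text
clock: 37.1
eef_pos: [0.4196, 0.313, 0.0448]
tcp_rot: [[-0.099, -0.995, -0.001], [-0.995, 0.099, 0.001], [-0.0, 0.001, -1.0]]
ft_force: [-2.1, 4.0, 2.4]
gripper_width: 0.145
grasp_force: 35.2
```

The stop was reached: force rose to 14 N and the bar's top stood at 62 mm. I'll follow the lever back up along the same arc.

carry_out(
  increments=[
    [0,-0.0005,-0.0135,0,0,0,0.005],
    [0,-0.0014,-0.0134,0,0,0,0.005],
    [0,-0.0023,-0.0133,0,0,0,0.005],
    [0,-0.0032,-0.0131,0,0,0,0.005],
    [0,-0.0041,-0.0128,0,0,0,0.005],
    [0,-0.005,-0.0125,0,0,0,0.005],
    [0,-0.0058,-0.0121,0,0,0,0.005],
    [0,-0.0067,-0.0117,0,0,0,0.005],
  ],
)

```text
clock: 38.1
eef_pos: [0.4539, 0.3093, 0.1481]
tcp_rot: [[-0.101, -0.995, 0.008], [-0.995, 0.101, -0.002], [0.001, -0.008, -1.0]]
ft_force: [40.1, -2.7, -28.3]
gripper_width: 0.147
grasp_force: 35.4
```

carry_out(
  increments=[
    [0,-0.0075,-0.0112,0,0,0,0.005],
    [0,-0.0082,-0.0107,0,0,0,0.005],
    [0,-0.0089,-0.0101,0,0,0,0.005],
    [0,-0.0096,-0.0094,0,0,0,0.005],
    [0,-0.0102,-0.0088,0,0,0,0.005],
    [0,-0.0108,-0.008,0,0,0,0.005],
    [0,-0.0113,-0.0073,0,0,0,0.005],
    [0,-0.0118,-0.0065,0,0,0,0.005],
  ],
)

```text
clock: 39.1
eef_pos: [0.5287, 0.3011, 0.217]
tcp_rot: [[-0.101, -0.995, -0.001], [-0.995, 0.101, -0.003], [0.003, 0.001, -1.0]]
ft_force: [15.6, 2.0, -28.4]
gripper_width: 0.141
grasp_force: 31.0
```

carry_out(
  increments=[
    [0,-0.0122,-0.0056,0,0,0,0.005],
    [0,-0.0126,-0.0048,0,0,0,0.005],
    [0,-0.0129,-0.0039,0,0,0,0.005],
    [0,-0.0131,-0.003,0,0,0,0.005],
    [0,-0.0133,-0.0021,0,0,0,0.005],
    [0,-0.0134,-0.0011,0,0,0,0.005],
    [0,-0.0135,-0.0002,0,0,0,0.005],
    [0,-0.0135,0.0007,0,0,0,0.005],
  ],
)

```text
clock: 40.1
eef_pos: [0.6309, 0.2911, 0.239]
tcp_rot: [[-0.1, -0.995, -0.002], [-0.995, 0.1, -0.001], [0.001, 0.002, -1.0]]
ft_force: [-6.8, 1.4, 5.7]
gripper_width: 0.146
grasp_force: 31.8
```

carry_out(
  increments=[
    [0,0,0,0,0,0,0.05],
    [0,0,0,0,0,0,0.05],
    [0,0,0,0,0,0,0.05],
    [0,0,0,0,0,0,0.05],
    [0,0,-0.03,0,0,0,0.05],
    [0,0,-0.05,0,0,0,0.05],
    [0,0,-0.02,0,0,0,0.05],
    [0,0,0,0,0,0,0.05],
  ],
)

```text
clock: 41.1
eef_pos: [0.6316, 0.292, 0.3402]
tcp_rot: [[-0.099, -0.995, 0.002], [-0.995, 0.099, 0.001], [-0.001, -0.002, -1.0]]
ft_force: [0.8, -0.4, 0.1]
gripper_width: 0.586
grasp_force: 0.0
```

carry_out(
  increments=[
    [-0.011,0.031,0,0,0,0,0.05],
    [-0.011,0.031,0,0,0,0,0.05],
    [-0.011,0.031,0,0,0,0,0.05],
    [0,0.03,0,0,0,10,0.03],
    [0,0,0,0,0,10,0.03],
    [0,0,0,0,0,10,0.03],
    [0,0,0,0,0,10,0.03],
    [0,0,0,0,0,10,0.03],
  ],
)

```text
clock: 42.1
eef_pos: [0.5115, 0.3367, 0.3377]
tcp_rot: [[-0.829, -0.559, -0.001], [-0.559, 0.829, -0.001], [0.002, 0.0, -1.0]]
ft_force: [0.1, -0.1, 0.4]
gripper_width: 0.351
grasp_force: 0.0
```

carry_out(
  increments=[
    [0,0,0,0,0,10,0.03],
    [0,0,0,0,0,10,0.03],
    [0,0,0,0,0,10,0.03],
    [0,0,0,0,0,10,0.03],
    [0,0,0,0,0,0,0.03],
    [0,0,0,0,0,0,0.03],
    [0,0,0,0,0,0,0.03],
    [0,0,0,0,0,0,0.03],
  ],
)

```text
clock: 43.1
eef_pos: [0.512, 0.3368, 0.3391]
tcp_rot: [[-0.995, 0.098, -0.0], [0.098, 0.995, -0.0], [0.0, -0.0, -1.0]]
ft_force: [0.7, -0.2, -0.1]
gripper_width: 0.349
grasp_force: 0.0
```

```bash
python3 - <<'E'
from h import *
d=cap('wrist'); tops(d,(.44,.58,.19,.42),zr=(.034,.05),thr=170,amin=40)
cv2.imwrite('pics/w9.png',d['frame'])
go(.5108,.3490,.12,174.3)
t=cap('top');Q=pts(t)
m=(Q[...,2]>.24)&(Q[...,2]<.27)&(Q[...,0]>.58)&(Q[...,1]>.15)&(Q[...,1]<.42);print('bar top',m.sum(),Q[m].mean(0).round(3) if m.sum() else 0)
for dd,nm in ((d,'w'),(t,'t')):
    P=pts(dd);g=dd['frame'].astype(int)
    m=((g.min(2)>90)&(g.max(2)-g.min(2)<25)&(P[...,2]>-.005)&(P[...,2]<.03)&(P[...,0]>.33)&(P[...,0]<.64)&(P[...,1]>-.11)&(P[...,1]<.15)).astype(np.uint8)
    n,l,s,c=cv2.connectedComponentsWithStats(m)
    for i in range(1,n):
        if s[i,4]>800: print(nm,cv2.minAreaRect((P[l==i][:,:2]*1000).astype(np.float32)),s[i,4])
E
```

```text
px [294. 192.] n 498 rect c 515.4 302.5 [15.5 62.4] ang 83.3 pca yaw -5.6 mean [0.5093 0.3036]
px [259. 194.] n 522 rect c 513.8 257.7 [16.2 63. ] ang 84.1 pca yaw -5.5 mean [0.5072 0.2589]
px [329. 194.] n 489 rect c 521.5 347.1 [15.5 62.3] ang 84.5 pca yaw -6.2 mean [0.5158 0.3478]
pos [0.5121 0.3368 0.3391] yaw 174.3 tilt [ 0.  0. -1.] | before turn [0.0025 0.012  0.2191] after turn [0.0025 0.012  0.2191] az 0.0 w 0.351 gf 0.0 f [-0.6 -0.3 -0.4] t 43.1
bar top 584 [0.629 0.287 0.254]
w ((483.5802001953125, -26.485122680664062), (141.27801513671875, 221.67343139648438), 86.15762329101562) 14324
t ((483.33197021484375, -19.184043884277344), (127.8818130493164, 218.1649932861328), 86.69573211669922) 3930
```

View pics/w9.png

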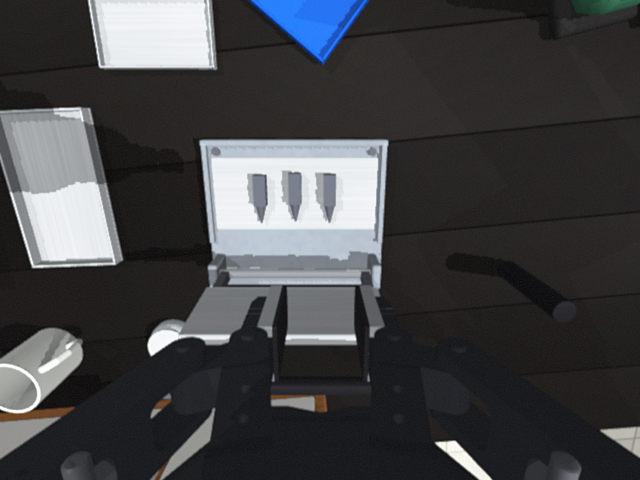

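The picture shows the lever up again and three spikes still flat and in line, at (259,195), (294,193) and (329,195), with the tray at (60,185). I'll pick the left-hand spike first.

carry_out(
  increments=[
    [0.003,0.0112,0.04,0,0,0,0.036],
    [0,0,0.06,0,0,0,0.036],
    [0,0,0.06,0,0,0,0.036],
    [0,0,0.06,0,0,0,0.036],
    [0,0,0.05,0,0,0,0.036],
    [0,0,0.025,0,0,0,0.036],
    [0,0,0,0,0,0,0.036],
    [0,0,0,0,0,0,0.036],
  ],
  grip_force=60,
)

```text
clock: 44.2
eef_pos: [0.5108, 0.3486, 0.0455]
tcp_rot: [[-0.995, 0.099, 0.001], [0.099, 0.995, 0.001], [-0.001, 0.001, -1.0]]
ft_force: [-0.0, 0.5, -0.0]
gripper_width: 0.426
grasp_force: 0.0
```

```bash
python3 - <<'E'
from h import *
go(.5102,.3482,.0238,174.3)
E
```

```text
pos [0.5108 0.3486 0.0455] yaw 174.3 tilt [ 0.001  0.001 -1.   ] | before turn [ 0.0006 -0.0005  0.0217] after turn [ 0.0006 -0.0005  0.0217] az 0.0 w 0.426 gf 0.0 f [-0.   0.5 -0. ] t 44.2
```

carry_out(
  increments=[
    [0,0,0.014,0,0,0,0.032],
    [0,0,0.007,0,0,0,0.032],
    [0,0,0,0,0,0,0.032],
    [0,0,0,0,0,0,0.005],
    [0,0,0,0,0,0,0.005],
    [0,0,0,0,0,0,0.005],
    [0,0,0,0,0,0,0.005],
    [0,0,-0.01,0,0,0,0.005],
  ],
)

```text
clock: 45.2
eef_pos: [0.5097, 0.348, 0.0329]
tcp_rot: [[-0.995, 0.1, -0.001], [0.1, 0.995, -0.001], [0.001, -0.001, -1.0]]
ft_force: [-0.1, 0.3, -0.7]
gripper_width: 0.167
grasp_force: 58.6
```

carry_out(
  increments=[
    [0,0,-0.04,0,0,0,0.005],
    [0,0,-0.04,0,0,0,0.005],
    [0,0,-0.04,0,0,0,0.005],
    [0,-0.03,0,0,0,0,0.005],
    [0,-0.05,0,0,0,0,0.005],
    [0,-0.05,0,0,0,0,0.005],
    [0,-0.05,0,0,0,0,0.005],
    [0,0,0,0,0,0,0.005],
  ],
)

```text
clock: 46.2
eef_pos: [0.4919, 0.1667, 0.1538]
tcp_rot: [[-0.995, 0.103, 0.0], [0.103, 0.995, -0.0], [-0.0, -0.0, -1.0]]
ft_force: [-0.4, 1.1, -1.5]
gripper_width: 0.167
grasp_force: 58.9
```

```bash
cat >> h.py <<'E'
def tray():
    for nm in ('wrist','top'):
        d=cap(nm);P=pts(d);g=d['frame'].astype(int)
        m=((g.min(2)>90)&(g.max(2)-g.min(2)<25)&(P[...,2]>-.005)&(P[...,2]<.03)&(P[...,0]>.33)&(P[...,0]<.66)&(P[...,1]>-.125)&(P[...,1]<.15)).astype(np.uint8)
        n,l,s,c=cv2.connectedComponentsWithStats(m)
        for i in range(1,n):
            if s[i,4]>800: print(nm,cv2.minAreaRect((P[l==i][:,:2]*1000).astype(np.float32)),s[i,4])
def slot(T,yaw,x,y):
    c,s=np.cos(np.radians(yaw)),np.sin(np.radians(yaw)); return T[0]+c*x-s*y,T[1]+s*x+c*y
E
python3 - <<'E'
from h import *
tray()
x,y=slot((.4833,-.0192),-3.4,-.065,-.015);print(x,y);go(x,y,.003,176.6)
E
```

```text
wrist ((333.678955078125, 113.36603546142578), (74.3935775756836, 13.117423057556152), 84.94772338867188) 1455
wrist ((486.0982360839844, -26.609222412109375), (139.69430541992188, 226.17835998535156), 86.73912048339844) 35286
top ((483.34698486328125, -19.262954711914062), (128.31300354003906, 218.03802490234375), 86.69578552246094) 3944
0.4175248155813158 -0.030318683136418972
pos [0.4924 0.169  0.1537] yaw 174.2 tilt [ 0.  0. -1.] | before turn [ 0.0545 -0.2059  0.1506] after turn [ 0.0629 -0.2034  0.1507] az -2.4 w 0.168 gf 58.9 f [-0.1  0.7 -1.2] t 46.3
```

carry_out(
  increments=[
    [0.0136,-0.0515,0,0,0,0,0.005],
    [0.0136,-0.0515,0,0,0,0,0.005],
    [0.0136,-0.0515,0,0,0,0,0.005],
    [0.0136,-0.0515,0,0,0,0,0.005],
    [0,0,0,0,0,-2.4,0.005],
    [0,0,0.05,0,0,0,0.005],
    [0,0,0.03,0,0,0,0.005],
    [0,0,0,0,0,0,0.005],
  ],
)

```text
clock: 47.3
eef_pos: [0.4169, -0.0294, 0.0721]
tcp_rot: [[-0.998, 0.056, -0.003], [0.056, 0.998, 0.001], [0.003, 0.001, -1.0]]
ft_force: [0.2, 0.1, 0.4]
gripper_width: 0.163
grasp_force: 59.1
```

```bash
python3 - <<'E'
from h import *
tray()
x,y=slot((.4833,-.0192),-3.4,-.065,-.015);go(x,y,.003,176.6)
P=pts(load('wrist'));m=(P[...,2]>.015)&(P[...,2]<.025)&(P[...,0]>.33)&(P[...,0]<.66)&(P[...,1]>-.1)&(P[...,1]<.08)
w=P[m]; print('rim',m.sum(),w.min(0).round(3),w.max(0).round(3),cv2.minAreaRect((w[:,:2]*1000).astype(np.float32)))
E
```

```text
wrist ((334.3143615722656, 115.72526550292969), (69.3404541015625, 12.518152236938477), 86.1373291015625) 1963
wrist ((431.59149169921875, -12.853462219238281), (132.47474670410156, 111.84672546386719), 86.3272476196289) 21132
wrist ((522.9197998046875, -35.21700668334961), (39.9512939453125, 45.76892852783203), 87.71073913574219) 1807
pos [ 0.4183 -0.03    0.0741] yaw 176.7 tilt [ 0. -0. -1.] | before turn [ 0.0008 -0.0003  0.0711] after turn [ 0.0008 -0.0004  0.0711] az 0.1 w 0.171 gf 59.1 f [-0.  -0.4  0.1] t 47.4
rim 3310 [ 0.372 -0.076  0.015] [0.553 0.048 0.024] ((462.703125, -16.494827270507812), (120.2259292602539, 174.36119079589844), 86.5987548828125)
```

carry_out(
  increments=[
    [0,0,0.035,0,0,0,0.005],
    [0,0,0.025,0,0,0,0.005],
    [0,0,0.009,0,0,0,0.005],
    [0,0,0.001,0,0,0,0.005],
    [0,0,0,0,0,0,0.005],
    [0,0,0,0,0,0,0.005],
    [0,0,0,0,0,0,0.005],
    [0,0,0,0,0,0,0.005],
  ],
)

```text
clock: 48.4
eef_pos: [0.4177, -0.0304, 0.0033]
tcp_rot: [[-0.998, 0.058, 0.0], [0.058, 0.998, -0.0], [-0.0, -0.0, -1.0]]
ft_force: [-0.2, 0.4, -0.6]
gripper_width: 0.167
grasp_force: 59.2
```

carry_out(
  increments=[
    [0,0,0,0,0,0,0.028],
    [0,0,0,0,0,0,0.028],
    [0,0,0,0,0,0,0.028],
    [0,0,-0.03,0,0,0,0.028],
    [0,0,-0.05,0,0,0,0.028],
    [0,0,-0.05,0,0,0,0.028],
    [0,0,-0.02,0,0,2.4,0.028],
    [0,0,0,0,0,0,0.028],
  ],
)

```text
clock: 49.4
eef_pos: [0.4184, -0.0306, 0.1542]
tcp_rot: [[-0.995, 0.099, 0.003], [0.099, 0.995, -0.001], [-0.003, -0.0, -1.0]]
ft_force: [-0.3, -0.1, -0.2]
gripper_width: 0.325
grasp_force: 0.0
```

```bash
python3 - <<'E'
from h import *
d=cap('wrist');tops(d,(.37,.6,-.1,.06),zr=(.014,.026),thr=140)
go(.5043,.3039,.12,174.3)
E
```

```text
px [339. 170.] n 176 rect c 376.0 -11.5 [116.8   0.5] ang 86.6 pca yaw 86.7 mean [ 0.376  -0.0113]
px [407. 251.] n 340 rect c 456.2 41.1 [  1.1 146.7] ang 86.8 pca yaw -3.3 mean [0.4521 0.0413]
px [272. 225.] n 121 rect c 419.5 -71.0 [ 0.5 85.9] ang 86.8 pca yaw -3.3 mean [ 0.4166 -0.0708]
px [321. 227.] n 1061 rect c 428.0 -30.7 [15.8 60.2] ang 86.8 pca yaw -3.1 mean [ 0.4215 -0.0304]
px [326. 386.] n 389 rect c 581.6 -40.8 [79.4  3.8] ang 86.0 pca yaw 86.7 mean [ 0.5815 -0.0415]
pos [ 0.4178 -0.0304  0.1531] yaw 174.3 tilt [ 0.001 -0.    -1.   ] | before turn [-0.053   0.3413  0.0331] after turn [-0.0529  0.3413  0.0331] az 0.0 w 0.326 gf 0.0 f [-0.2  0.3 -0.2] t 49.5
```

carry_out(
  increments=[
    [-0.0076,0.0488,0,0,0,0,0.032],
    [-0.0076,0.0488,0,0,0,0,0.032],
    [-0.0076,0.0488,0,0,0,0,0.032],
    [-0.0076,0.0488,0,0,0,0,0.032],
    [-0.0076,0.0488,0,0,0,0,0.032],
    [-0.0076,0.0488,0,0,0,0,0.032],
    [-0.0076,0.0485,0,0,0,0,0.032],
    [0,0,0.03,0,0,0,0.032],
  ],
)

```text
clock: 50.45
eef_pos: [0.5055, 0.307, 0.1221]
tcp_rot: [[-0.995, 0.096, 0.001], [0.096, 0.995, 0.001], [-0.001, 0.001, -1.0]]
ft_force: [-0.4, -0.3, -1.6]
gripper_width: 0.372
grasp_force: 0.0
```

carry_out(
  increments=[
    [0,0,0.04,0,0,0,0.032],
    [0,0,0.03,0,0,0,0.032],
    [0,0,0,0,0,0,0.032],
    [0,0,0,0,0,0,0.032],
    [0,0,0,0,0,0,0.032],
    [0,0,0,0,0,0,0.032],
    [0,0,0,0,0,0,0.032],
    [0,0,0,0,0,0,0.032],
  ],
)

```text
clock: 51.45
eef_pos: [0.5046, 0.3039, 0.0534]
tcp_rot: [[-0.995, 0.099, 0.0], [0.099, 0.995, 0.0], [-0.0, 0.0, -1.0]]
ft_force: [0.3, -0.4, 0.7]
gripper_width: 0.376
grasp_force: 0.0
```

```bash
python3 - <<'E'
from h import *
go(.5043,.3039,.0238,174.3)
d=cap('wrist');tops(d,(.44,.58,.19,.42),zr=(.034,.05),thr=170)
E
```

```text
pos [0.5046 0.3039 0.0534] yaw 174.3 tilt [ 0.  0. -1.] | before turn [ 0.0003 -0.0001  0.0296] after turn [ 0.0003 -0.0001  0.0296] az -0.0 w 0.376 gf 0.0 f [ 0.3 -0.4  0.7] t 51.5
px [320. 290.] n 2941 rect c 516.4 303.0 [16.  64.7] ang 84.5 pca yaw -5.6 mean [0.5071 0.3039]
px [230. 286.] n 2628 rect c 505.5 258.6 [16.7 46.7] ang 84.0 pca yaw -9.5 mean [0.5001 0.2595]
```

carry_out(
  increments=[
    [0,0,0.02,0,0,0,0.032],
    [0,0,0.0095,0,0,0,0.032],
    [0,0,0,0,0,0,0.032],
    [0,0,0,0,0,0,0.005],
    [0,0,0,0,0,0,0.005],
    [0,0,0,0,0,0,0.005],
    [0,0,0,0,0,0,0.005],
    [0,0,-0.01,0,0,0,0.005],
  ],
)

```text
clock: 52.5
eef_pos: [0.5042, 0.3038, 0.0337]
tcp_rot: [[-0.995, 0.1, -0.001], [0.1, 0.995, -0.0], [0.001, -0.0, -1.0]]
ft_force: [0.2, -0.4, -0.2]
gripper_width: 0.164
grasp_force: 58.6
```

carry_out(
  increments=[
    [0,0,-0.04,0,0,0,0.005],
    [0,0,-0.04,0,0,0,0.005],
    [0,0,-0.04,0,0,0,0.005],
    [0,-0.03,0,0,0,0,0.005],
    [0,-0.05,0,0,0,0,0.005],
    [0,-0.05,0,0,0,0,0.005],
    [0,-0.03,0,0,0,0,0.005],
    [0,0,0,0,0,0,0.005],
  ],
)

```text
clock: 53.5
eef_pos: [0.4885, 0.1431, 0.1545]
tcp_rot: [[-0.995, 0.102, 0.001], [0.102, 0.995, -0.0], [-0.001, -0.0, -1.0]]
ft_force: [0.3, -0.0, -1.5]
gripper_width: 0.168
grasp_force: 58.8
```

```bash
python3 - <<'E'
from h import *
tray()
x,y=slot((.482,-.018),-3.4,0,.018);go(x,y,.004,176.6)
E
```

```text
wrist ((333.83203125, 114.162109375), (72.61290740966797, 13.09936237335205), 85.29156494140625) 1389
wrist ((486.30133056640625, -26.026870727539062), (137.84878540039062, 226.586669921875), 86.68721771240234) 33338
top ((483.15570068359375, -19.097999572753906), (128.15330505371094, 218.20375061035156), 86.6614761352539) 3908
pos [0.4887 0.1448 0.1542] yaw 174.3 tilt [ 0.001  0.    -1.   ] | before turn [-0.0088 -0.1447  0.1501] after turn [-0.0029 -0.1449  0.1502] az -2.3 w 0.166 gf 58.8 f [-0.7  0.6 -0.4] t 53.6
```

carry_out(
  increments=[
    [-0.003,-0.0483,0,0,0,0,0.005],
    [-0.003,-0.0483,0,0,0,0,0.005],
    [-0.0028,-0.0483,0,0,0,0,0.005],
    [0,0,0,0,0,-2.3,0.005],
    [0,0,0.05,0,0,0,0.005],
    [0,0,0.05,0,0,0,0.005],
    [0,0,0.035,0,0,0,0.005],
    [0,0,0.01,0,0,0,0.005],
  ],
)

```text
clock: 54.6
eef_pos: [0.4822, 0.0005, 0.0073]
tcp_rot: [[-0.998, 0.058, -0.003], [0.058, 0.998, 0.001], [0.003, 0.0, -1.0]]
ft_force: [-0.3, 1.1, -0.5]
gripper_width: 0.167
grasp_force: 59.0
```

carry_out(
  increments=[
    [0,0,0.004,0,0,0,0.005],
    [0,0,0.0012,0,0,0,0.005],
    [0,0,0,0,0,0,0.028],
    [0,0,0,0,0,0,0.028],
    [0,0,0,0,0,0,0.028],
    [0,0,-0.04,0,0,0,0.028],
    [0,0,-0.06,0,0,0,0.028],
    [0,0,-0.05,0,0,2.3,0.028],
  ],
)

```text
clock: 55.6
eef_pos: [0.4829, -0.0004, 0.1558]
tcp_rot: [[-0.995, 0.1, 0.001], [0.1, 0.995, -0.0], [-0.001, -0.0, -1.0]]
ft_force: [1.4, 0.0, 0.1]
gripper_width: 0.329
grasp_force: 0.0
```

```bash
python3 - <<'E'
from h import *
d=cap('wrist');tops(d,(.37,.6,-.1,.06),zr=(.014,.026),thr=140,amin=300)
go(.5027,.2588,.12,174.3)
E
```

```text
px [229. 206.] n 600 rect c 474.5 -75.5 [  4.5 198.1] ang 86.2 pca yaw -3.3 mean [ 0.463  -0.0738]
px [275. 153.] n 1321 rect c 429.0 -30.7 [16.2 61.5] ang 86.4 pca yaw -3.2 mean [ 0.4225 -0.0301]
px [321. 228.] n 1058 rect c 494.1 -0.8 [15.8 61.5] ang 86.6 pca yaw -3.4 mean [ 4.869e-01 -3.000e-04]
pos [ 0.485  -0.0007  0.1613] yaw 174.1 tilt [ 0.008 -0.001 -1.   ] | before turn [0.0093 0.2599 0.0411] after turn [0.0081 0.26   0.0413] az -0.2 w 0.329 gf 0.0 f [0.7 0.4 7.3] t 55.6
```

carry_out(
  increments=[
    [0.0012,0.052,0,0,0,0,0.032],
    [0.0012,0.052,0,0,0,0,0.032],
    [0.0012,0.052,0,0,0,0,0.032],
    [0.0012,0.052,0,0,0,0,0.032],
    [0.0012,0.052,0,0,0,0,0.032],
    [0,0,0.04,0,0,0,0.032],
    [0,0,0.05,0,0,0,0.032],
    [0,0,0,0,0,0,0.032],
  ],
)

```text
clock: 56.65
eef_pos: [0.5007, 0.2583, 0.0611]
tcp_rot: [[-0.995, 0.099, -0.005], [0.099, 0.995, -0.002], [0.005, -0.002, -1.0]]
ft_force: [-0.1, -1.3, 0.5]
gripper_width: 0.375
grasp_force: 0.0
```

```bash
python3 - <<'E'
from h import *
d=cap('wrist');tops(d,(.44,.58,.19,.42),zr=(.034,.05),thr=170)
go(.5027,.2588,.0238,174.3)
E
```

```text
px [321. 288.] n 2695 rect c 514.6 257.7 [16.  64.9] ang 84.3 pca yaw -5.7 mean [0.5053 0.2587]
pos [0.5021 0.2587 0.0634] yaw 174.3 tilt [-0.002 -0.001 -1.   ] | before turn [-0.0006  0.0002  0.0396] after turn [-0.0005  0.0002  0.0396] az -0.0 w 0.374 gf 0.0 f [-0.  -0.2  1.1] t 56.7
```

carry_out(
  increments=[
    [0,0,0.03,0,0,0,0.032],
    [0,0,0.0095,0,0,0,0.032],
    [0,0,0,0,0,0,0.032],
    [0,0,0,0,0,0,0.005],
    [0,0,0,0,0,0,0.005],
    [0,0,0,0,0,0,0.005],
    [0,0,0,0,0,0,0.005],
    [0,0,-0.01,0,0,0,0.005],
  ],
)

```text
clock: 57.7
eef_pos: [0.5028, 0.259, 0.0348]
tcp_rot: [[-0.995, 0.099, 0.0], [0.099, 0.995, 0.0], [-0.0, 0.0, -1.0]]
ft_force: [-0.3, 0.3, -0.5]
gripper_width: 0.166
grasp_force: 58.8
```

carry_out(
  increments=[
    [0,0,-0.04,0,0,0,0.005],
    [0,0,-0.04,0,0,0,0.005],
    [0,0,-0.04,0,0,0,0.005],
    [0,-0.03,0,0,0,0,0.005],
    [0,-0.05,0,0,0,0,0.005],
    [0,-0.03,0,0,0,0,0.005],
    [0,0,0,0,0,0,0.005],
    [0,0,0,0,0,0,0.005],
  ],
)

```text
clock: 58.7
eef_pos: [0.4921, 0.1498, 0.1547]
tcp_rot: [[-0.995, 0.1, 0.001], [0.1, 0.995, 0.0], [-0.001, 0.0, -1.0]]
ft_force: [0.8, -0.6, -0.9]
gripper_width: 0.165
grasp_force: 58.9
```

```bash
python3 - <<'E'
from h import *
tray()
tops(load('wrist'),(.37,.6,-.1,.06),zr=(.014,.026),thr=140,amin=300)
x,y=slot((.482,-.018),-3.4,.045,-.020);go(x,y,.004,176.6)
E
```

```text
wrist ((336.6278991699219, 113.52375793457031), (72.82022094726562, 13.330818176269531), 89.8680648803711) 1420
wrist ((486.14642333984375, -26.238548278808594), (138.43898010253906, 226.5389404296875), 86.61045837402344) 32858
top ((483.60797119140625, -18.960655212402344), (128.19520568847656, 218.90133666992188), 86.49711608886719) 3881
px [190. 208.] n 595 rect c 483.8 42.2 [  1.8 208.1] ang 86.7 pca yaw -3.3 mean [0.4712 0.0431]
px [ 70. 237.] n 1980 rect c 481.1 -19.5 [114.2 205.6] ang 86.9 pca yaw 11.3 mean [ 0.4877 -0.0621]
px [ 87. 160.] n 1507 rect c 429.1 -30.3 [18.9 61.2] ang 86.2 pca yaw -3.8 mean [ 0.4223 -0.0289]
px [144. 234.] n 1202 rect c 493.3 -0.2 [17.4 59.7] ang 87.0 pca yaw -2.8 mean [0.4861 0.0011]
pos [0.492  0.1502 0.1543] yaw 174.3 tilt [ 0.  0. -1.] | before turn [-0.0523 -0.1866  0.1503] after turn [-0.045  -0.1885  0.1503] az -2.3 w 0.168 gf 58.9 f [ 0.4  0.2 -1. ] t 58.8
```

carry_out(
  increments=[
    [-0.0131,-0.0467,0,0,0,0,0.005],
    [-0.0131,-0.0467,0,0,0,0,0.005],
    [-0.0131,-0.0467,0,0,0,0,0.005],
    [-0.0131,-0.0467,0,0,0,0,0.005],
    [0,0,0,0,0,-2.3,0.005],
    [0,0,0.05,0,0,0,0.005],
    [0,0,0.05,0,0,0,0.005],
    [0,0,0.03,0,0,0,0.005],
  ],
)

```text
clock: 59.8
eef_pos: [0.5248, -0.0407, 0.0219]
tcp_rot: [[-0.998, 0.058, -0.002], [0.058, 0.998, 0.001], [0.002, 0.0, -1.0]]
ft_force: [0.3, -0.4, -0.6]
gripper_width: 0.169
grasp_force: 59.0
```

carry_out(
  increments=[
    [0,0,0.015,0,0,0,0.005],
    [0,0,0.005,0,0,0,0.005],
    [0,0,0.0005,0,0,0,0.005],
    [0,0,0,0,0,0,0.026],
    [0,0,0,0,0,0,0.026],
    [0,0,0,0,0,0,0.026],
    [0,0,-0.04,0,0,0,0.026],
    [0,0,-0.06,0,0,0,0.026],
  ],
)

```text
clock: 60.8
eef_pos: [0.5244, -0.0414, 0.1037]
tcp_rot: [[-0.998, 0.06, -0.003], [0.06, 0.998, 0.001], [0.003, 0.0, -1.0]]
ft_force: [1.8, 0.2, 0.3]
gripper_width: 0.31
grasp_force: 0.0
```

carry_out(
  increments=[
    [0,0,-0.05,0,0,0,0.026],
    [0,0,-0.05,0,0,0,0.026],
    [0.05,0,0,0,0,0,0.026],
    [0.05,0,0,0,0,0,0.026],
    [0,0,0,0,0,0,0.026],
    [0,0,0,0,0,0,0.026],
    [0,0,0,0,0,0,0.026],
    [0,0,0,0,0,0,0.026],
  ],
)

```text
clock: 61.8
eef_pos: [0.4262, -0.0357, 0.2032]
tcp_rot: [[-0.998, 0.059, -0.0], [0.059, 0.998, 0.0], [0.0, 0.0, -1.0]]
ft_force: [0.4, 0.4, -0.3]
gripper_width: 0.309
grasp_force: 0.0
```

```bash
python3 - <<'E'
from h import *
d=cap('wrist');tops(d,(.37,.6,-.1,.06),zr=(.014,.026),thr=140,amin=200)
cv2.imwrite('pics/w10.png',d['frame'])
go(.4,0,.2,176.6)
E
```

```text
px [399. 241.] n 282 rect c 468.0 40.4 [  1.  170.3] ang 86.7 pca yaw -3.3 mean [0.4626 0.0406]
px [325. 207.] n 791 rect c 428.0 -30.6 [14.7 60. ] ang 86.6 pca yaw -3.1 mean [ 0.4221 -0.0304]
px [358. 264.] n 642 rect c 484.7 -0.2 [16.  43.2] ang 86.7 pca yaw -3.5 mean [ 4.827e-01 -3.000e-04]
px [321. 306.] n 631 rect c 535.0 -41.3 [14.9 61.1] ang 86.4 pca yaw -3.4 mean [ 0.5272 -0.0409]
px [321. 349.] n 255 rect c 581.5 -44.6 [69.7  2.6] ang 86.2 pca yaw 86.6 mean [ 0.5813 -0.0443]
pos [ 0.4261 -0.0357  0.2033] yaw 176.6 tilt [-0.  0. -1.] | before turn [0.0281 0.0341 0.0033] after turn [0.0281 0.0341 0.0033] az 0.0 w 0.305 gf 0.0 f [-0.2  0.5 -0.6] t 61.9
```

View pics/w10.png

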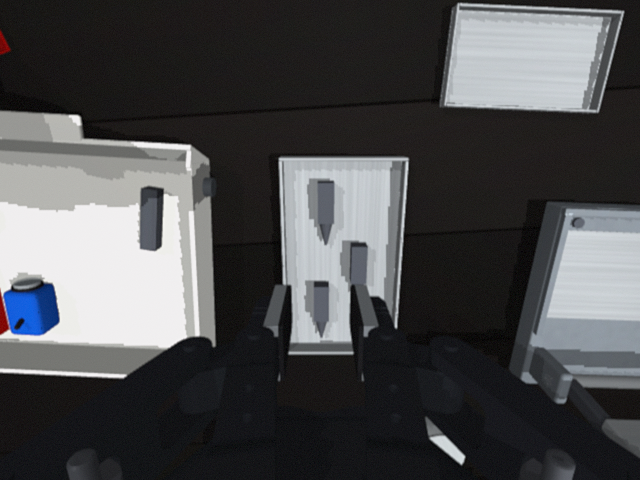

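The picture shows all three spikes flat in the steel tray, at (325,210), (358,262) and (321,307). The blunt bar is still in the bin at (151,218) and the press bed is empty.

```bash
python3 -c "
from bench import *
print(close_job())"
```

```text
the job is handed in; nothing more can be done
None
```

The job is done and handed in at about 62 s on the robot's clock: all three spikes found in the bin were laid on the bed, the lever was pressed to its stop and let up again, and the spikes now lie flat in the larger steel tray, with the blunt bar and everything else left in place.

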